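# Load and start the preheating station

## Robot

A 7-joint arm with a two-finger parallel gripper is mounted at the origin on the work surface. World frame = base frame: x ahead of the robot, y to its left, z up, the work surface at z = 0. Lengths are in mm, angles in rad, forces in N, time in s.
With the tool pointing down it reaches from about 425 to 825 mm from the base axis. Payload 3.6 kg.
Tool frame: the origin (TCP) lies at the very end of the fingers, on their centre line; the grasp point (between the pads) lies 19 mm behind it; z points along the fingers, y is the line along which they close (so a half turn about z gives the same grasp; the last joint's range is limited). The gripper opens to 85 mm and grips with 20 to 120 N. Pads are 22 mm wide; open, the fingers measure 114 mm over their backs; the gripper's body (76 mm by 85 mm) begins 54 mm behind the grasp point. The pads swing forward as they close: fully open they stand 13 mm farther back than shut.
Start: joints at [-1.363, 0.615, -0.013, 1.423, 0.008, 1.103, -0.04], TCP at [150.557, 632.294, 231.297] pointing down, gripper open.
Joint ranges: [-3.12, 3.12], [-0.3, 2.06], [-1.34, 1.32], [0.26, 2.42], [-1.36, 4.5], [0.01, 1.98], [-2.84, 2.84]. Speed limits (rad/s): [2.79, 2.79, 3.14, 3.14, 3.14, 3.14, 3.14].

## Interface

Orientations are given as a unit quaternion [w, x, y, z].
In Python, from bench import telemetry, cams, robot gives the robot as it stands.
- The arm moves only by the shell command python3 -m crank 'ROWS'. ROWS is JSON, a list of rows, each a list of 3 entries, a list of its own where there are three numbers: the shift along the tool's x, y, z in mm, then the turn about the tool's z in degrees, then the finger opening in mm, from 0 to 85.4. A call has 1 to 5 rows; each row shifts and turns the commanded pose from where the row before left it, along the tool's axes as they then stand; what a row does not reach is not made up. A row lasts 1/10 s, in which the tool goes at most 50 mm and 8.59 degrees, less where a joint would pass 70% of its speed; a pose out of reach is approached as far as the arm can. A call with a gripper value outside its range is refused whole. The fingers move at their own pace and stop on an object; the grip force is fixed at half the most. Time passes only in rows, so rows that do not move let the fingers close. It gives the time, the measured TCP pose, the force, the opening and the grip force at its end, in the units of the state.
- telemetry.sense(): the state, without advancing time (a new reading comes with each control period).
- cams.capture(name): name is "side" or "top" or "wrist"; returns the picture (480x640x3 uint8, blue, green, red); there is no depth.
- cams.camera_info(name): a dict with "K" (3x3 intrinsics, pixels), "eye" and "orientation" of the camera in the world; the wrist camera has in their place "hand_eye" (4x4, takes a point from camera to tool coordinates, whose origin is the TCP and whose axes are the flange's). Camera axes: x right, y up, looking along -z (the intrinsics and any distortion apply to the point x, -y, -z); pixel columns grow to the right and rows downward; lengths in mm; the calibration is good to about 2 mm. A picture is of the moment at which its call begins: read the wrist's pose just before it. camera_info takes no time and is no camera call.
- robot.job_done(): hands the job in; it is judged then, once.
The state is a dict: "time_s": time; "q": joint angles; "qd": joint speeds; "tau": joint torques, N m; "tool_pos": TCP position; "tool_rot": TCP orientation; "contact_force": force on the tool from outside, world axes, zero at the start; "ft_torque": the same for the moment, N m; "opening": finger opening in mm; "grasp_force": force on a finger pad.
Only numpy, scipy, OpenCV 4.12 (cv2) and the standard library are available. Lean on these libraries where they do the work, as an engineer would, in place of code of your own. Each camera call takes 0.05 s, during which the arm holds its last target. There are 200 camera calls.

## Task

Preheat the power bricks: swing the hood of the preheating station fully open, lay every power brick flat on the plate inside, not stacked, then lower the hood shut and after that turn the dial to the long mark. Move the hood gently onto its stops at both ends, and leave the other things on the bench where they are.

Things in the scene. Friction and masses are not known exactly. Their poses are not given: they have to be found in the camera images.
- station: Fixed bench-top preheater. Origin on the bench under the middle of its pan; x away from the robot at yaw 0, y left, z up. Pan: flat steel plate 170 (x) by 250 (y) mm, 30 mm above the bench, centred, inside a wall 6 mm thick with its rim at 50 mm. Beside it, x -91..91, y -241..-131 mm, a control block 50 mm high carries the dial.
- plate_mid (a point): Centre of the top of the steel plate in the pan (30 mm above the bench); axes as the station.
- hood (a joint): Hinge of the flat aluminium hood (182 x 262 x 6 mm, 0.3 kg) over the pan. 0 = shut on the rim, 1.8 rad = fully open on its stop, just past upright, leaning away from the robot. The axis runs along station y at the far rim; the hood stays at any angle by friction (0.5 N m; about 4 N at the bar lifts it). It may start up to 0.3 rad ajar.
- hood_hinge (a point): Point on the hood hinge axis, at its middle, 54 mm above the bench.
- hood_bar (a point): Middle of the pull bar at the free front edge of the hood: round, black, 10 mm thick, 110 mm long, parallel to the hinge, 222 mm from the hinge axis in the plane of the hood, its centre 40 mm beyond the hood edge; 54 mm above the bench when shut. It can turn between the fingers, so a gripper pointing straight down can hold it all the way.
- dial (a joint): Angle of the dial, a bar knob with vertical axis: 0 = pointer to the front of the station (its -x), growing clockwise seen from above, 0 to 4.4 rad. Ticks every 0.6 rad from 0; the long thick mark is at 2.4 rad. Friction 0.04 N m; it stays where it is left. It starts between 0.2 and 1.3 rad.
- dial_grip (a point): Point on the dial axis, 72 mm above the bench. The grip is an upright black bar 42 mm long, 12 mm thick, 59 to 81 mm above the bench, white pointer line on one end; grip it across its thickness. The point turns with the dial; at joint 0 its axes are those of the station, the pointer end at its -x.
- dial_pointer (a point): Pointer end of the dial grip bar, 21 mm from the dial axis, 72 mm above the bench.
- dial_mark (a point): The long thick black mark on the white dial scale, 40 mm from the dial axis, at the top of the control block.
- brick1: Power-converter brick: a flat block 58 (x) by 37 (y) by 13 (z) mm, black with an aluminium plate on one face, about 60 g; origin at its centre (6.5 mm above what it lies on). 3 to 5 such bricks are present; None if absent.
- brick2: Power-converter brick: a flat block 58 (x) by 37 (y) by 13 (z) mm, black with an aluminium plate on one face, about 60 g; origin at its centre (6.5 mm above what it lies on). 3 to 5 such bricks are present; None if absent.
- brick3: Power-converter brick: a flat block 58 (x) by 37 (y) by 13 (z) mm, black with an aluminium plate on one face, about 60 g; origin at its centre (6.5 mm above what it lies on). 3 to 5 such bricks are present; None if absent.
- brick4: Power-converter brick: a flat block 58 (x) by 37 (y) by 13 (z) mm, black with an aluminium plate on one face, about 60 g; origin at its centre (6.5 mm above what it lies on). 3 to 5 such bricks are present; None if absent.
- brick5: Power-converter brick: a flat block 58 (x) by 37 (y) by 13 (z) mm, black with an aluminium plate on one face, about 60 g; origin at its centre (6.5 mm above what it lies on). 3 to 5 such bricks are present; None if absent.
- heatsink: Bystander, to be left alone: bare finned aluminium heat sink, 40 x 40 x 28 mm, not to be heated; origin at the centre of its underside.
- flux_tub: Bystander, to be left alone: open blue plastic tub, 64 mm across, 60 mm tall, with two thin sticks leaning out of it to 150 mm height; origin at the centre of its underside.
- syringe: Bystander, to be left alone: white plastic syringe lying down, about 125 mm long; origin under the middle of its barrel.
- tape_roll: Bystander, to be left alone: flat amber roll of tape, 68 mm across, 18 mm tall; origin at the centre of its underside.
- brush: Bystander, to be left alone: small brush lying on the bench; origin near its middle.
- screwdriver: Bystander, to be left alone: screwdriver lying on the bench; origin near its middle.
Things that resemble listed ones, but are neither listed nor needed, are in the scene too. What is shaped like the brick1 but green or purple is not meant.

How it is judged (in metres and radians):
On the way, in this order (a step that is already met when the one before it is completed fails the run):
1. the hood is fully open (value of joint hood above 1.7 rad), for 0.2 s.
2. every brick present lies flat on the plate, released (x of brick1 in the frame of plate_mid between -0.076 and 0.076 m and y of brick1 in the frame of plate_mid between -0.115 and 0.115 m and z of brick1 in the frame of plate_mid between 0.003 and 0.0105 m and (angle between brick1's own z axis and vertical below 0.12 rad or angle between brick1's own z axis and vertical above 3.02 rad) and x of brick2 in the frame of plate_mid between -0.076 and 0.076 m and y of brick2 in the frame of plate_mid between -0.115 and 0.115 m and z of brick2 in the frame of plate_mid between 0.003 and 0.0105 m and (angle between brick2's own z axis and vertical below 0.12 rad or angle between brick2's own z axis and vertical above 3.02 rad) and x of brick3 in the frame of plate_mid between -0.076 and 0.076 m and y of brick3 in the frame of plate_mid between -0.115 and 0.115 m and z of brick3 in the frame of plate_mid between 0.003 and 0.0105 m and (angle between brick3's own z axis and vertical below 0.12 rad or angle between brick3's own z axis and vertical above 3.02 rad) and x of brick4 in the frame of plate_mid between -0.076 and 0.076 m and y of brick4 in the frame of plate_mid between -0.115 and 0.115 m and z of brick4 in the frame of plate_mid between 0.003 and 0.0105 m and (angle between brick4's own z axis and vertical below 0.12 rad or angle between brick4's own z axis and vertical above 3.02 rad) and x of brick5 in the frame of plate_mid between -0.076 and 0.076 m and y of brick5 in the frame of plate_mid between -0.115 and 0.115 m and z of brick5 in the frame of plate_mid between 0.003 and 0.0105 m and (angle between brick5's own z axis and vertical below 0.12 rad or angle between brick5's own z axis and vertical above 3.02 rad) and contact force between the fingers and brick1 below 0.1 N and contact force between the fingers and brick2 below 0.1 N and contact force between the fingers and brick3 below 0.1 N and contact force between the fingers and brick4 below 0.1 N and contact force between the fingers and brick5 below 0.1 N), for 0.2 s.
3. the hood is shut (value of joint hood below 0.04 rad), for 0.2 s.
4. the dial points at the long mark (value of joint dial between 2.29 and 2.51 rad), for 0.2 s.
At the end, for the whole second after the job is handed in: Every brick present lies flat (within 0.12 rad) directly on the plate inside the pan and at rest, the hood is shut (joint below 0.04 rad) and the dial is within 0.11 rad of the long mark (2.4 rad) (all of step 4 and x of brick1 in the frame of plate_mid between -0.076 and 0.076 m and y of brick1 in the frame of plate_mid between -0.115 and 0.115 m and z of brick1 in the frame of plate_mid between 0.003 and 0.0105 m and (angle between brick1's own z axis and vertical below 0.12 rad or angle between brick1's own z axis and vertical above 3.02 rad) and x of brick2 in the frame of plate_mid between -0.076 and 0.076 m and y of brick2 in the frame of plate_mid between -0.115 and 0.115 m and z of brick2 in the frame of plate_mid between 0.003 and 0.0105 m and (angle between brick2's own z axis and vertical below 0.12 rad or angle between brick2's own z axis and vertical above 3.02 rad) and x of brick3 in the frame of plate_mid between -0.076 and 0.076 m and y of brick3 in the frame of plate_mid between -0.115 and 0.115 m and z of brick3 in the frame of plate_mid between 0.003 and 0.0105 m and (angle between brick3's own z axis and vertical below 0.12 rad or angle between brick3's own z axis and vertical above 3.02 rad) and x of brick4 in the frame of plate_mid between -0.076 and 0.076 m and y of brick4 in the frame of plate_mid between -0.115 and 0.115 m and z of brick4 in the frame of plate_mid between 0.003 and 0.0105 m and (angle between brick4's own z axis and vertical below 0.12 rad or angle between brick4's own z axis and vertical above 3.02 rad) and x of brick5 in the frame of plate_mid between -0.076 and 0.076 m and y of brick5 in the frame of plate_mid between -0.115 and 0.115 m and z of brick5 in the frame of plate_mid between 0.003 and 0.0105 m and (angle between brick5's own z axis and vertical below 0.12 rad or angle between brick5's own z axis and vertical above 3.02 rad) and value of joint hood below 0.04 rad and linear speed of each of brick1, brick2, brick3, brick4, brick5 below 0.03 m/s); the robot touches nothing.
It fails at once if the hood strikes its shut or open stop at more than 1 rad/s (0.2 m/s at the bar) ((value of joint hood below 0.1 rad and velocity of joint hood below -1 rad/s) or (value of joint hood above 1.7 rad and velocity of joint hood above 1 rad/s)).
It fails at once if a bystander is moved more than 40 mm (distance of any of heatsink, flux_tub, syringe, tape_roll, brush, screwdriver from where it was at the start of the episode above 0.04 m).
Of brick1, brick2, brick3, brick4, brick5 only 3 to 5 are there at a start; the rules pass over those that are not, and their reading is None.
At some moment in a run one of brick1, brick2, brick3, brick4, brick5 may be knocked a few centimetres aside while the robot is not near it.
Once in a run the grip may slacken for a moment while it holds something.
It also fails if it takes over 210 s, if anything falls off the work surface, if the arm or the gripper's body presses on something with over 40 N, if the wrist force passes 120 N, or if a joint passes its speed limit or range.

## Working session

There is one attempt and no reset: what is moved stays moved. The work goes in short steps, Python scripts to look and compute and a shell command to move; the robot and the scene stay as the last step left them, time stands still between calls to the robot, and variables do not carry over. Pictures are saved under pics/ and viewed, at most 14 in all, crops included, and the job is handed in when it is done.

```bash
ls; mkdir -p pics
python3 - <<'E'
from bench import telemetry,cams,robot
import cv2
s=telemetry.sense();print(s)
for n in("top","side","wrist"):
    print(n,cams.camera_info(n)); cv2.imwrite(f"pics/{n}0.png",cams.capture(n))
E
```

```text
pics
{'time_s': 0.0, 'q': array([-1.36351774,  0.61594493, -0.01262565,  1.42492559,  0.00812356,
        1.10338339, -0.04037877]), 'qd': array([ 0.00087407, -0.00187682,  0.00139279,  0.00061237, -0.00020298,
        0.00031009,  0.00014207]), 'tau': array([-2.87190496e-04, -4.69213772e+01,  2.59582317e-01, -1.71030128e+01,
        1.00772845e-02,  9.73908609e-03, -5.92825629e-06]), 'tool_pos': array([150.38938053, 631.56903857, 230.11258671]), 'tool_rot': array([-1.25351414e-04,  1.16570474e-01,  9.93181565e-01, -1.29929723e-03]), 'contact_force': array([-0.02357441,  0.42220288, -0.0638123 ]), 'ft_torque': array([-0.01405904,  0.00548142, -0.00300274]), 'grasp_force': 0.0, 'opening': 85.53339497708875}
top {'K': array([[555.47730743,   0.        , 324.75883529],
       [  0.        , 555.47730743, 235.94722005],
       [  0.        ,   0.        ,   1.        ]]), 'eye': array([ 339.82872589,   12.81818649, 1279.3947038 ]), 'orientation': array([ 0.7492856 ,  0.07665471, -0.07071831, -0.65398324])}
side {'K': array([[501.59661588,   0.        , 320.2199762 ],
       [  0.        , 501.59661588, 243.03625392],
       [  0.        ,   0.        ,   1.        ]]), 'eye': array([  508.53317653, -1051.67830767,  1076.37027459]), 'orientation': array([ 0.9182828 ,  0.39357123, -0.00722835, -0.04249874])}
wrist {'K': array([[396.36108465,   0.        , 315.59851224],
       [  0.        , 396.36108465, 235.34931964],
       [  0.        ,   0.        ,   1.        ]]), 'hand_eye': array([[ 1.14246777e-03,  9.65097963e-01,  2.61886648e-01,
         6.79272740e+01],
       [ 9.99998916e-01, -8.59216949e-04, -1.19608237e-03,
         8.51979469e-01],
       [-9.29319215e-04,  2.61887730e-01, -9.65097898e-01,
        -1.43052552e+02],
       [ 0.00000000e+00,  0.00000000e+00,  0.00000000e+00,
         1.00000000e+00]])}
```

View pics/top0.png

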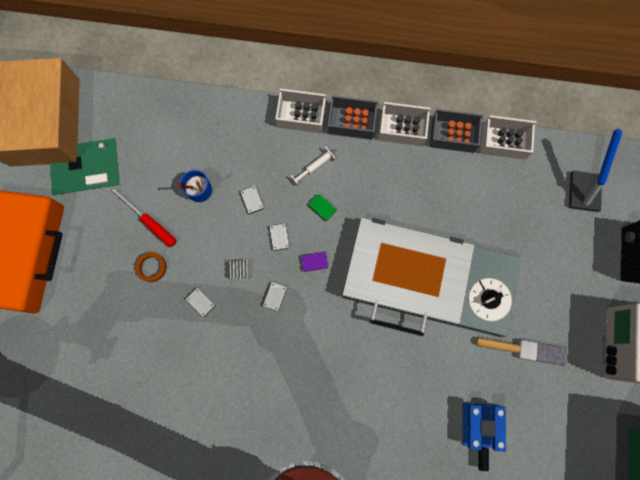

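View pics/side0.png

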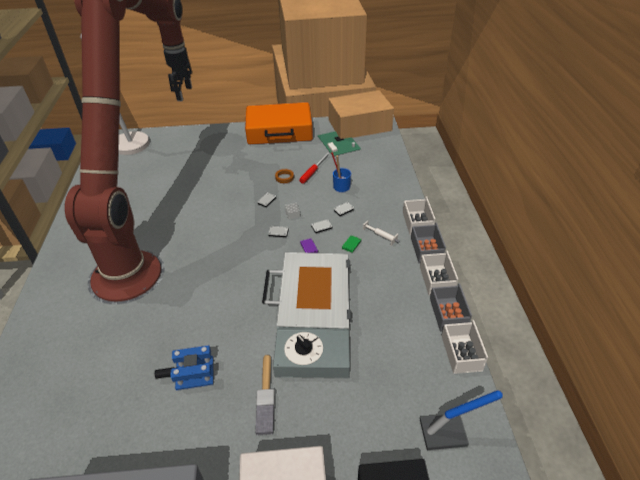

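The top view shows four metal-faced bricks at (251,199), (278,237), (275,296) and (200,302). The things that could be mistaken for them are the heat sink (238,268), the green block (321,207) and the purple block (314,261). The station is around (410,270) with the dial at (490,298). Next I'll take enlarged crops and detect the bricks in both views.

```bash
cat > h.py <<'E'
import numpy as np,cv2
from scipy.spatial.transform import Rotation as R
from bench import telemetry,cams,robot
def rot(q): return R.from_quat([q[1],q[2],q[3],q[0]]).as_matrix()
def cam(n,s=None):
    i=cams.camera_info(n);K=i["K"]
    if n=="wrist":
        s=s or telemetry.sense();Rt=rot(s["tool_rot"]);H=i["hand_eye"]
        return K,Rt@H[:3,:3],Rt@H[:3,3]+s["tool_pos"]
    return K,rot(i["orientation"]),np.array(i["eye"])
def ray(c,uv):
    K,M,e=c;d=np.linalg.inv(K)@[uv[0],uv[1],1];d=M@[d[0],-d[1],-d[2]];return e,d/np.linalg.norm(d)
def atz(c,uv,z):
    e,d=ray(c,uv);return e+d*(z-e[2])/d[2]
def tri(obs):
    A=np.zeros((3,3));b=np.zeros(3)
    for c,uv in obs:
        e,d=ray(c,uv);P=np.eye(3)-np.outer(d,d);A+=P;b+=P@e
    x=np.linalg.solve(A,b);return x
def proj(c,p):
    K,M,e=c;q=M.T@(np.asarray(p)-e);q=K@[q[0],-q[1],-q[2]];return q[:2]/q[2]
def tool():
    s=telemetry.sense();M=rot(s["tool_rot"]);return s,M
E
cat > b.py <<'E'
from h import *
for n,(x0,x1,y0,y1) in {"top":(180,340,180,320),"side":(250,370,185,250)}.items():
    im=cv2.imread(f"pics/{n}0.png");c=cam(n)
    m=(im.min(2)>150).astype(np.uint8);m[:y0]=0;m[y1:]=0;m[:,:x0]=0;m[:,x1:]=0
    k,l,st,ce=cv2.connectedComponentsWithStats(m)
    for i in range(1,k):
        if st[i,4]<30: continue
        r=cv2.minAreaRect(np.argwhere(l==i)[:,::-1].astype(np.float32))
        w=[atz(c,p,13)[:2] for p in cv2.boxPoints(r)]
        print(n,ce[i].round(1),st[i,4],atz(c,r[0],13).round(1),[ (np.linalg.norm(w[j+1]-w[j]).round(), np.degrees(np.arctan2(*(w[j+1]-w[j])[::-1])).round(1)) for j in(0,1)])
def crop(n,x0,x1,y0,y1,f): return cv2.resize(cv2.imread(f"pics/{n}0.png")[y0:y1,x0:x1],None,fx=f,fy=f,interpolation=cv2.INTER_CUBIC)
cv2.imwrite("pics/c1.png",crop("top",335,530,210,340,4))
cv2.imwrite("pics/c2.png",crop("side",255,365,245,380,4))
cv2.imwrite("pics/c3.png",crop("top",180,340,180,320,4))
E
python3 b.py
```

```text
top [191.7 182.8] 43 [691.2 372.7  13. ] [(np.float64(15.0), np.float64(10.7)), (np.float64(21.0), np.float64(-82.2))]
top [251.5 199. ] 339 [672.3 225.6  13. ] [(np.float64(36.0), np.float64(-59.3)), (np.float64(57.0), np.float64(-150.0))]
top [190.3 191.6] 31 [669.6 371.3  13. ] [(np.float64(10.0), np.float64(-10.6)), (np.float64(18.0), np.float64(-104.4))]
top [278.7 236.2] 358 [592.  148.1  13. ] [(np.float64(36.0), np.float64(-72.4)), (np.float64(57.0), np.float64(-162.2))]
top [274.6 295.6] 361 [453.1 136.3  13. ] [(np.float64(56.0), np.float64(-10.8)), (np.float64(35.0), np.float64(-101.8))]
top [199.6 301.8] 361 [416.9 302.4  13. ] [(np.float64(35.0), np.float64(-35.7)), (np.float64(54.0), np.float64(-126.0))]
side [266.3 198.1] 96 [418.1 302.9  13. ] [(np.float64(68.0), np.float64(56.4)), (np.float64(38.0), np.float64(-60.7))]
side [343.5 207.3] 125 [673.  224.3  13. ] [(np.float64(65.0), np.float64(24.3)), (np.float64(42.0), np.float64(-84.0))]
side [321.1 224.6] 137 [591.4 145.8  13. ] [(np.float64(61.0), np.float64(17.5)), (np.float64(39.0), np.float64(-85.0))]
side [278.3 230.2] 122 [452.5 132.4  13. ] [(np.float64(58.0), np.float64(-6.1)), (np.float64(33.0), np.float64(-92.1))]
```

View pics/c1.png

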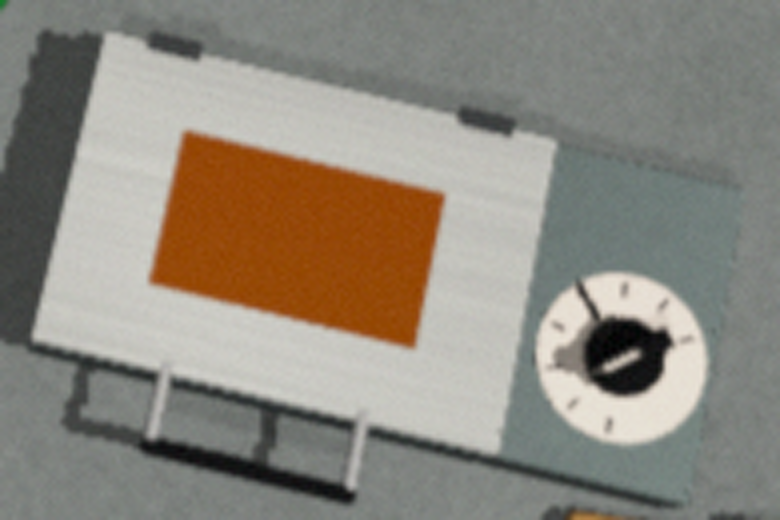

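View pics/c2.png

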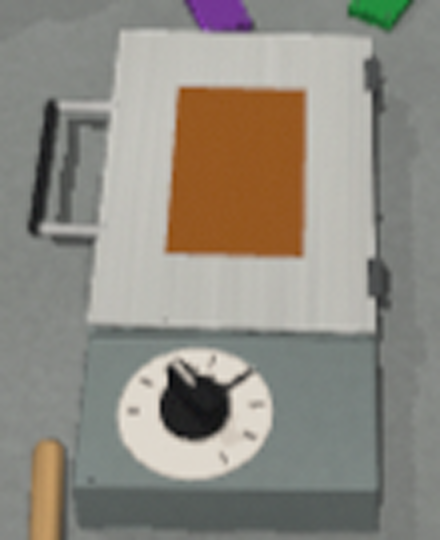

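View pics/c3.png

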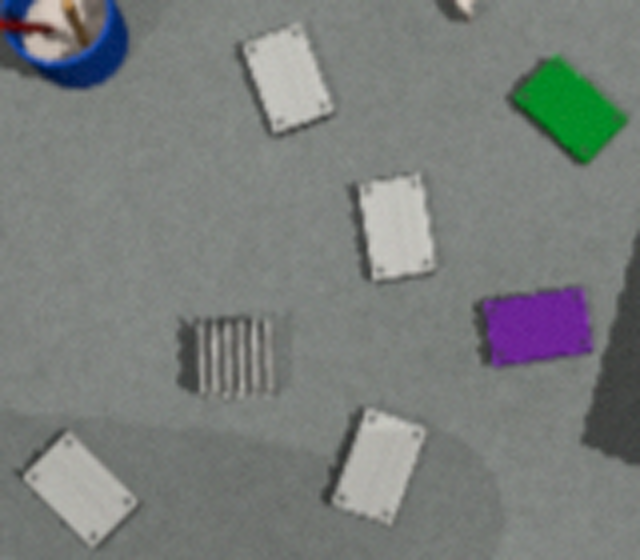

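```bash
cat > m.py <<'E'
from h import *
T,S=cam("top"),cam("side")
t=lambda u,v:(T,(335+u/4,210+v/4)); s=lambda u,v:(S,(255+u/4,245+v/4))
P={"bar":(t(250,472),s(44,167)),"barL":(t(145,447),s(50,102)),"barR":(t(352,496),s(38,232)),"hFL":(t(105,33),s(122+250,38)),"hFR":(t(556,140),s(375,330)),"hNR":(t(500,455),s(90,325)),"hNL":(t(33,343),s(122,32)),
"cNR":(t(683,500),s(75,487)),"cFR":(t(740,185),s(378,487)),"disc":(t(622,358),s(196,413)),"markout":(t(577,280),s(250,372))}
X={k:tri(v) for k,v in P.items()}
for k,v in X.items(): print(k,v.round(1),[ (proj(c,v)-uv).round(1).tolist() for c,uv in P[k]])
f=X["cFR"]-X["cNR"];print("yaw c",np.degrees(np.arctan2(f[1],f[0])))
for a,b in(("hNL","hFL"),("hNR","hFR")):
  f=X[b]-X[a];print(np.degrees(np.arctan2(f[1],f[0])),np.linalg.norm(f))
f=X["hFL"]-X["hFR"];print(np.degrees(np.arctan2(f[1],f[0]))-90,np.linalg.norm(f))
f=X["barL"]-X["barR"];print(np.degrees(np.arctan2(f[1],f[0]))-90,np.linalg.norm(f))
for a,b in((X["disc"],X["markout"]),):
  f=b-a;print("mark dir",np.degrees(np.arctan2(f[1],f[0])))
a,b=atz(T,t(597,372)[1],81),atz(T,t(640,352)[1],81);f=a-b;print("ptr dir",np.degrees(np.arctan2(f[1],f[0])),a,b, X["disc"])
for uvt,uvs in(((251.5,199),(343.5,207.3)),((278.7,236.2),(321.1,224.6)),((274.6,295.6),(278.3,230.2)),((199.6,301.8),(266.3,198.1))): print("brick",tri([(T,uvt),(S,uvs)]).round(1))
E
python3 m.py
```

```text
bar [ 416.8 -143.    59.9] [[-0.0, -0.3], [-0.3, 0.1]]
barL [421.9 -84.9  61.9] [[-0.0, -0.1], [-0.1, 0.0]]
barR [ 412.  -199.1   59.6] [[-0.0, -0.6], [-0.5, 0.1]]
hFL [652.3 -35.7  51.4] [[0.0, -0.6], [-0.5, 0.2]]
hFR [ 623.2 -294.8   53.8] [[0.0, -0.0], [-0.0, 0.0]]
hNR [ 444.5 -277.1   58.7] [[-0.0, -0.4], [-0.4, 0.1]]
hNL [472.  -17.3  57.8] [[-0.0, -1.0], [-0.8, 0.2]]
cNR [ 433.5 -382.9   42.7] [[0.0, 0.3], [0.3, -0.1]]
cFR [ 612.5 -402.    45.6] [[0.0, 0.4], [0.3, -0.1]]
disc [ 507.1 -342.1   48.6] [[-0.0, -0.3], [-0.2, 0.1]]
markout [ 544.7 -314.4   48.2] [[0.0, 0.8], [0.7, -0.2]]
yaw c -6.100981131804313
-5.826656105449652 181.33154832163606
-5.664925150590309 179.65234894748957
-6.399856982537415 260.7397211191892
-4.938822488951885 114.6979089646817
mark dir 36.403541885013226
ptr dir 122.00677905955455 [ 492.84575949 -319.99325322   81.        ] [ 506.72973415 -342.20640857   81.        ] [ 507.14882089 -342.07614451   48.62885566]
brick [671.9 225.4  11.9]
brick [591.3 148.1  11.3]
brick [453.6 136.5  10.6]
brick [416.7 303.1  11.5]
```

```bash
cat > go.py <<'E'
# usage: go.py x y z [ydir_deg] : remaining shift in tool axes to the TCP target (world mm) and turn
import sys
from h import *
s,M=tool();a=[float(v) for v in sys.argv[1:]]
y=np.degrees(np.arctan2(M[1,1],M[0,1]))
print("t",round(float(s["time_s"]),2),"pos",s["tool_pos"].round(1),"ydir",y.round(2),"tilt",(M[:,2]).round(3),"open",round(float(s["opening"]),1),"grip",round(float(s["grasp_force"]),1),"F",s["contact_force"].round(1),"q",s["q"].round(2))
if len(a)>2: print("shift",(M.T@(np.array(a[:3])-s["tool_pos"])).round(1))
if len(a)>3: print("turn",((y-a[3]+90)%180-90).round(2))
E
python3 -m crank '[[[0,0,0],8.26,85],[[0,0,0],8.26,85],[[0,0,0],8.26,85],[[0,0,0],8.26,85],[[0,0,0],8.26,85]]'
python3 -m crank '[[[0,0,0],8.26,85],[[0,0,0],8.26,85],[[0,0,0],8.26,85],[[0,0,0],8.26,85],[[0,0,0],8.26,85]]'
python3 -m crank '[[[0,0,0],0,85]]'
python3 go.py 520 250 231 -6
```

```text
time_s: 0.65
tool_pos: [150.4, 632.0, 230.8]
tool_rot: [0.0, 0.462, 0.887, -0.001]
contact_force: [-0.6, 0.1, -0.6]
opening: 85.2
grasp_force: 0.0
time_s: 1.15
tool_pos: [150.3, 632.0, 230.8]
tool_rot: [0.0, 0.745, 0.667, -0.001]
contact_force: [0.2, 0.8, -0.2]
opening: 85.3
grasp_force: 0.0
time_s: 1.25
tool_pos: [150.1, 632.1, 230.7]
tool_rot: [0.0, 0.743, 0.669, -0.0]
contact_force: [-0.4, 0.0, 0.0]
opening: 84.6
grasp_force: 0.0
t 1.25 pos [150.1 632.1 230.7] ydir -5.96 tilt [ 0.    -0.001 -1.   ] open 84.6 grip 0.0 F [-0.4  0.   0. ] q [-1.58  0.64  0.37  1.43 -0.24  1.12 -1.27]
shift [-3.417e+02  4.076e+02  2.000e-01]
turn 0.04
```

```bash
python3 -m crank '[[[-25,29,0],0,85],[[-25,30,0],0,85],[[-25,30,0],0,85],[[-25,30,0],0,85],[[-25,30,0],0,85]]' | tail -0
python3 -m crank '[[[-25,29,0],0,85],[[-25,29,0],0,85],[[-25,29,0],0,85],[[-25,29,0],0,85],[[-25,29,0],0,85]]' | tail -0
python3 -m crank '[[[-25,29,0],0,85],[[-25,29,0],0,85],[[-25,29,0],0,85],[[-17,25,0],0,85],[[0,0,0],0,85]]' |tail -0
python3 -m crank '[[[-35,-5,0],0,85],[[-35,-5,0],0,85],[[-35,-5,0],0,85],[[-35,-5,0],0,85],[[-35,-5,0],0,85]]' | tail -0
python3 -m crank '[[[-35,-5,0],0,85],[[-35,-5,0],0,85],[[-35,-5,0],0,85],[[-35,-5,0],0,85],[[-35,-5,0],0,85]]' | tail -0
python3 -m crank '[[[-35,-5,0],0,85],[[-17,-5,0],0,85],[[0,0,0],0,85],[[0,0,0],0,85]]' | tail -0
python3 go.py 417 -143 150 -6
```

```text
t 4.15 pos [ 417.2 -142.6  231.3] ydir -5.86 tilt [ 0.     0.001 -1.   ] open 85.0 grip 0.0 F [-0.5  0.3 -0.7] q [-0.09  0.32  0.49  2.   -0.2   0.86  0.41]
shift [-0.5 -0.2 81.3]
turn 0.14Exception ignored on flushing sys.stdout:
BrokenPipeError: [Errno 32] Broken pipe
Exception ignored on flushing sys.stdout:
BrokenPipeError: [Errno 32] Broken pipe
Exception ignored on flushing sys.stdout:
BrokenPipeError: [Errno 32] Broken pipe
Exception ignored on flushing sys.stdout:
BrokenPipeError: [Errno 32] Broken pipe
Exception ignored on flushing sys.stdout:
BrokenPipeError: [Errno 32] Broken pipe
Exception ignored on flushing sys.stdout:
BrokenPipeError: [Errno 32] Broken pipe
```

```bash
python3 -m crank '[[[0,0,30],0,85],[[0,0,30],0,85],[[0,0,21],0,85],[[0,0,0],0,85]]' >/dev/null
python3 go.py 417 -143 40 -6
python3 - <<'E'
from h import *
c=cam("wrist");cv2.imwrite("pics/w1.png",cams.capture("wrist"))
for p in((416.8,-143,60),(421.9,-85,60),(412,-199,60)):print(proj(c,p))
E
```

```text
t 4.55 pos [ 415.8 -140.9  148. ] ydir -5.73 tilt [-0.006  0.003 -1.   ] open 84.8 grip 0.0 F [-0.5  0.9 -0. ] q [-0.03  0.45  0.42  2.11 -0.3   0.64  0.51]
shift [ -2.2   2.  108. ]
turn 0.27
[320.91446781 246.47717447]
[320.13048512 148.6378038 ]
[321.77532228 329.98708051]
```

View pics/w1.png

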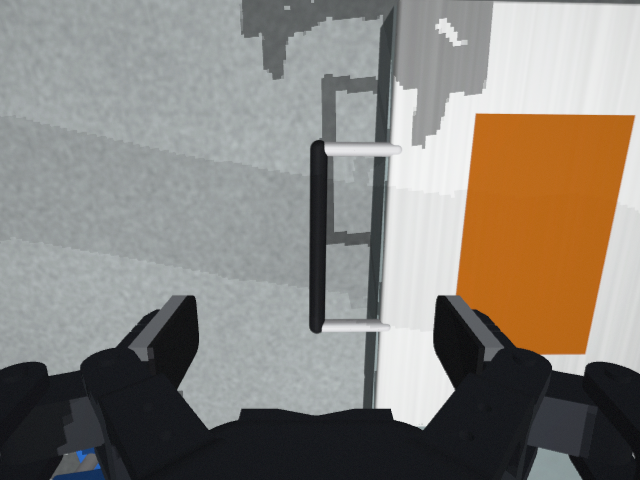

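```bash
python3 -m crank '[[[-1,0,0],0,32],[[0,0,0],0,32],[[0,0,0],0,32],[[0,0,10],0,32],[[0,0,10],0,32]]' >/dev/null
python3 -m crank '[[[0,0,20],0,32],[[0,0,20],0,32],[[0,0,20],0,32],[[0,0,15],0,32],[[0,0,0],0,32]]' >/dev/null
python3 go.py 416.5 -143 40 -6
```

```text
t 5.6 pos [ 415.2 -144.3   53.2] ydir -6.02 tilt [-0.005  0.002 -1.   ] open 31.8 grip 0.0 F [ 0.  -0.5 -0.2] q [ 0.1   0.62  0.28  2.19 -0.44  0.39  0.63]
shift [ 1.4  1.2 13.2]
turn -0.02
```

```bash
python3 -m crank '[[[1,1,7],0,32],[[0,0,6],0,32],[[0,0,0],0,32],[[0,0,0],0,5],[[0,0,0],0,5]]' >/dev/null
python3 -m crank '[[[0,0,0],0,5],[[0,0,0],0,5],[[0,0,0],0,5],[[0,0,0],0,5]]'
python3 go.py 416.5 -143 40 -6
python3 - <<'E'
import numpy as np
# path of the bar from a0: tool increments (station x = tool y, up = -z)
a=np.linspace(0.03,1.79,26);p=np.c_[-222*np.cos(a),222*np.sin(a)]
print(np.diff(p,axis=0).round(1).tolist())
E
```

```text
time_s: 6.5
tool_pos: [416.0, -143.6, 42.2]
tool_rot: [-0.002, 0.743, 0.669, -0.001]
contact_force: [-6.0, 0.5, 1.0]
opening: 7.6
grasp_force: 58.6
t 6.5 pos [ 416.  -143.6   42.2] ydir -6.03 tilt [-0.003  0.001 -1.   ] open 7.6 grip 58.6 F [-6.   0.5  1. ] q [ 0.11  0.64  0.26  2.2  -0.45  0.35  0.64]
shift [0.7 0.4 2.2]
turn -0.03
[[1.0, 15.6], [2.1, 15.5], [3.2, 15.3], [4.3, 15.0], [5.3, 14.7], [6.3, 14.3], [7.3, 13.8], [8.3, 13.3], [9.2, 12.6], [10.1, 12.0], [10.9, 11.2], [11.6, 10.4], [12.3, 9.6], [13.0, 8.7], [13.6, 7.8], [14.1, 6.8], [14.5, 5.8], [14.9, 4.7], [15.2, 3.7], [15.4, 2.6], [15.6, 1.5], [15.6, 0.4], [15.6, -0.7], [15.5, -1.8], [15.4, -2.9]]
```

```bash
python3 -m crank '[[[0,1,-15.6],0,5],[[0,2.1,-15.5],0,5],[[0,3.2,-15.3],0,5],[[0,4.3,-15],0,5],[[0,5.3,-14.7],0,5]]' >/dev/null
python3 -m crank '[[[0,6.3,-14.3],0,5],[[0,7.3,-13.8],0,5],[[0,8.3,-13.3],0,5],[[0,9.2,-12.6],0,5],[[0,10.1,-12],0,5]]'
python3 go.py
```

```text
time_s: 7.5
tool_pos: [470.1, -149.6, 183.9]
tool_rot: [-0.004, 0.743, 0.669, -0.003]
contact_force: [-7.0, -1.4, -0.1]
opening: 8.0
grasp_force: 58.4
t 7.5 pos [ 470.1 -149.6  183.9] ydir -6.05 tilt [-0.011  0.002 -1.   ] open 8.0 grip 58.4 F [-7.  -1.4 -0.1] q [-0.06  0.47  0.46  1.93 -0.28  0.81  0.45]
```

```bash
python3 -m crank '[[[0,10.9,-11.2],0,5],[[0,11.6,-10.4],0,5],[[0,12.3,-9.6],0,5],[[0,13,-8.7],0,5],[[0,13.6,-7.8],0,5]]' >/dev/null
python3 -m crank '[[[0,14.1,-6.8],0,5],[[0,14.5,-5.8],0,5],[[0,14.9,-4.7],0,5],[[0,15.2,-3.7],0,5],[[0,15.4,-2.6],0,5]]'
python3 -m crank '[[[0,10,-0.8],0,5],[[0,10,-0.3],0,5],[[0,10,0.2],0,5],[[0,10,0.7],0,5],[[0,0,0],0,5]]'
python3 go.py
```

```text
time_s: 8.5
tool_pos: [609.3, -165.0, 258.2]
tool_rot: [0.0, 0.743, 0.669, -0.0]
contact_force: [-4.4, -0.4, 4.8]
opening: 7.9
grasp_force: 60.9
time_s: 9.0
tool_pos: [651.9, -169.6, 258.3]
tool_rot: [0.004, 0.743, 0.669, 0.001]
contact_force: [1.8, -1.5, 4.1]
opening: 8.0
grasp_force: 62.4
t 9.0 pos [ 651.9 -169.6  258.3] ydir -5.97 tilt [ 0.007 -0.004 -1.   ] open 8.0 grip 62.4 F [ 1.8 -1.5  4.1] q [-0.02  0.66  0.46  1.32 -0.3   1.21  0.35]
```

```bash
python3 -m crank '[[[0,8,0.6],0,5],[[0,7,0.8],0,5],[[0,6,0.8],0,5],[[0,5,0.8],0,5],[[0,5,0.8],0,5]]'
python3 -m crank '[[[0,3,0.5],0,5],[[0,2,0.3],0,5],[[0,0,0],0,5],[[0,0,0],0,5]]'
python3 go.py
```

```text
time_s: 9.5
tool_pos: [680.8, -172.8, 253.8]
tool_rot: [0.002, 0.743, 0.669, -0.0]
contact_force: [-2.9, -1.3, 5.8]
opening: 7.7
grasp_force: 63.3
time_s: 9.9
tool_pos: [685.7, -173.3, 252.7]
tool_rot: [0.002, 0.743, 0.669, -0.0]
contact_force: [-1.1, -2.0, 4.9]
opening: 7.5
grasp_force: 63.2
t 9.9 pos [ 685.7 -173.3  252.7] ydir -6.03 tilt [ 0.002 -0.003 -1.   ] open 7.5 grip 63.2 F [-1.1 -2.   4.9] q [-0.    0.73  0.46  1.21 -0.31  1.27  0.34]
```

```bash
python3 -m crank '[[[0,0,0],0,30],[[0,0,0],0,40],[[0,0,0],0,40],[[0,0,0],0,40],[[0,0,-10],0,40]]' 
python3 -m crank '[[[0,0,-25],0,40],[[0,0,-25],0,40],[[0,0,-20],0,40],[[0,-20,0],0,60],[[0,-30,0],0,60]]' >/dev/null
python3 -m crank '[[[30,-20,0],-8,60],[[30,-20,0],-8,60],[[30,0,0],-8,60],[[30,0,0],-8,60],[[30,0,0],-8,60]]' >/dev/null
python3 -m crank '[[[0,0,0],-8.5,60],[[0,0,0],-8.5,60],[[0,0,0],-8.5,60],[[0,0,0],-8.5,60],[[0,0,0],-8.5,60]]' >/dev/null
python3 -m crank '[[[0,0,0],-8.5,60],[[0,0,0],0,60],[[0,0,0],0,60]]' >/dev/null
python3 go.py 592 148 120 108
cat > br.py <<'E'
# bricks from a fresh top view: centre at height z, long-axis direction
from h import *
im=cams.capture("top");n=len(__import__("glob").glob("pics/t_*"));cv2.imwrite(f"pics/t_{n:02d}.png",im);c=cam("top")
m=(im.min(2)>150).astype(np.uint8);k,l,st,ce=cv2.connectedComponentsWithStats(m)
for i in range(1,k):
    if not 200<st[i,4]<600: continue
    r=cv2.minAreaRect(np.argwhere(l==i)[:,::-1].astype(np.float32))
    w=np.array([atz(c,p,13)[:2] for p in cv2.boxPoints(r)]);e=[w[1]-w[0],w[2]-w[1]];L=[np.linalg.norm(v) for v in e];v=e[int(np.argmax(L))]
    if max(L)<70: print("px",ce[i].round(),"bench",atz(c,r[0],13)[:2].round(1),"size",np.round(sorted(L)),"grasp ydir",(np.degrees(np.arctan2(v[1],v[0]))%180+90-(180 if np.degrees(np.arctan2(v[1],v[0]))%180>100 else 0)).round(1))
E
python3 br.py
```

```text
time_s: 10.4
tool_pos: [684.4, -171.0, 259.6]
tool_rot: [-0.002, 0.743, 0.669, -0.001]
contact_force: [-0.8, 0.4, 0.0]
opening: 40.0
grasp_force: 0.0
t 12.2 pos [570.1 -20.7 331.9] ydir 84.8 tilt [ 0.001  0.    -1.   ] open 60.3 grip 0.0 F [-0.3 -0.6 -0.1] q [-0.07  0.41  0.1   1.5  -0.04  1.23  1.52]
shift [ -6.3 170.  211.9]
turn -23.2
px [529. 350.] bench [ 410.2 -445.1] size [37. 42.] grasp ydir 87.2
```

Run:
```python
import cv2,glob
f=sorted(glob.glob("pics/t_*"))[-1]
a=cv2.resize(cv2.imread(f)[150:340,230:530],None,fx=2.6,fy=2.6,interpolation=cv2.INTER_CUBIC);cv2.imwrite("pics/v1.png",a)
```

```text
(no output)
```

View pics/v1.png

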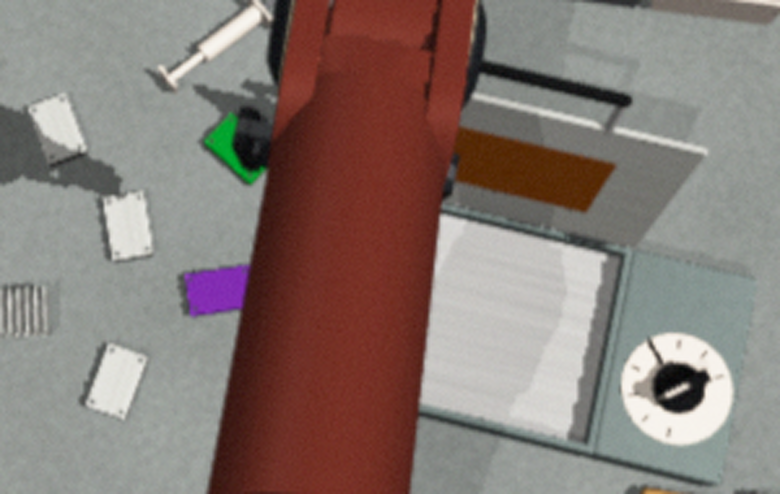

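```bash
python3 - <<'E'
import cv2
a=cv2.imread("pics/top0.png");b=cv2.imread("pics/t_00.png")
for u,v in((251,199),(279,236),(275,296),(200,302),(225,240)):print(a[v-2:v+3,u-2:u+3].mean((0,1)).round(),b[v-2:v+3,u-2:u+3].mean((0,1)).round())
E
sed -i 's/im.min(2)>150/im.min(2)>im[225:255,215:245].min(2).mean()*1.35/; s/200<st/250<st/' br.py; python3 br.py
```

```text
[184. 190. 190.] [215. 221. 221.]
[185. 191. 191.] [216. 221. 222.]
[170. 175. 176.] [218. 225. 225.]
[168. 174. 174.] [218. 224. 225.]
[129. 132. 128.] [155. 159. 154.]
px [279. 236.] bench [591.3 147.1] size [34. 54.] grasp ydir 107.8
px [275. 296.] bench [452.2 136.1] size [33. 55.] grasp ydir 78.3
px [199. 302.] bench [416.3 302.9] size [33. 54.] grasp ydir 144.0
px [440. 304.] bench [ 487.7 -237.6] size [43. 49.] grasp ydir 170.2
```

```bash
python3 -m crank '[[[-1,34,30],0,60],[[-1,34,30],0,60],[[-1,34,30],0,60],[[-1,34,30],0,60],[[-2,34,30],0,60]]' >/dev/null
python3 -m crank '[[[0,0,20],-8,60],[[0,0,20],-8,60],[[0,0,20],-7.2,60],[[0,0,0],0,60],[[0,0,0],0,60]]' >/dev/null
python3 go.py 591.5 147.5 30 108
python3 - <<'E'
from h import *
c=cam("wrist");im=cams.capture("wrist");cv2.imwrite("pics/w2.png",im);print(proj(c,(591.5,147.5,13)))
E
```

```text
t 13.3 pos [591.  148.3 121.5] ydir 108.0 tilt [-0. -0. -1.] open 60.0 grip 0.0 F [ 0.7 -0.2  0. ] q [-0.25  0.67 -0.05  1.67  0.04  0.8   1.57]
shift [-0.3 -0.9 91.5]
turn -0.0
[311.25236527 234.04827302]
```

View pics/w2.png

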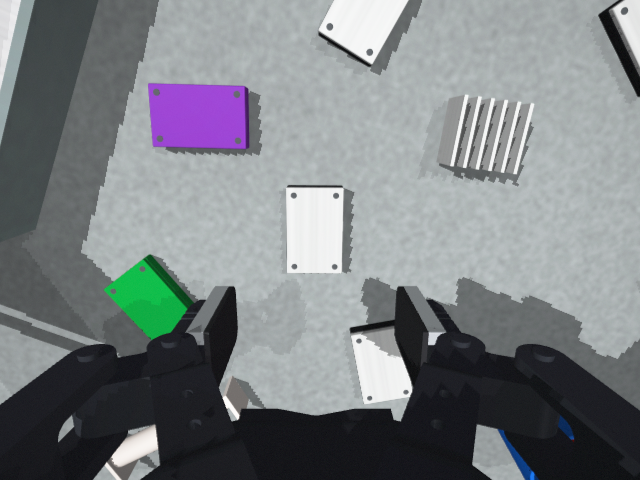

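```bash
python3 -m crank '[[[1,0.5,30],0,60],[[0,0,30],0,60],[[0,0,25],0,60],[[0,0,15],0,60],[[0,0,8],0,60]]' >/dev/null
python3 -m crank '[[[0,0,5],0,60],[[0,0,4],0,60],[[0,0,0],0,60]]'
python3 -m crank '[[[0,0,0],0,25],[[0,0,0],0,25],[[0,0,0],0,25],[[0,0,0],0,25],[[0,0,0],0,25]]'
python3 -m crank '[[[0,0,0],0,25],[[0,0,-5],0,25],[[0,0,-10],0,25],[[0,0,-15],0,25],[[0,0,0],0,25]]'
python3 go.py 591.1 -101 150 84
```

```text
time_s: 14.15
tool_pos: [590.0, 148.6, 4.7]
tool_rot: [0.0, -0.158, 0.987, 0.0]
contact_force: [0.3, 0.8, 0.3]
opening: 60.5
grasp_force: 0.0
time_s: 14.65
tool_pos: [590.4, 148.7, 5.4]
tool_rot: [0.001, -0.158, 0.987, 0.0]
contact_force: [-0.1, -0.3, 6.0]
opening: 35.0
grasp_force: 60.4
time_s: 15.15
tool_pos: [591.5, 149.0, 36.9]
tool_rot: [0.003, -0.158, 0.987, 0.0]
contact_force: [0.4, 0.0, -0.5]
opening: 34.7
grasp_force: 59.9
t 15.15 pos [591.5 149.   36.9] ydir 108.2 tilt [ 0.005  0.001 -1.   ] open 34.7 grip 59.9 F [ 0.4  0.  -0.5] q [-0.26  0.79 -0.04  1.73  0.05  0.62  1.56]
shift [  77.9 -237.4 -113.4]
turn 24.2
```

```bash
python3 -m crank '[[[0,0,-35],0,25],[[0,0,-35],8,25],[[0,0,-35],8,25],[[0,0,0],8.2,25]]' >/dev/null
python3 -m crank '[[[-5,-36,0],0,25],[[-5,-36,0],0,25],[[-5,-36,0],0,25],[[-5,-36,0],0,25],[[-5,-36,0],0,25]]' >/dev/null
python3 -m crank '[[[0,-36,0],0,25],[[0,-33,0],0,25],[[0,0,0],0,25],[[0,0,0],0,25]]' >/dev/null
python3 go.py 591.1 -101 70 84
python3 - <<'E'
from h import *
for n in("top","side"): cv2.imwrite(f"pics/{n}1.png",cams.capture(n))
a=cv2.resize(cv2.imread("pics/side1.png")[230:390,230:400],None,fx=3.5,fy=3.5,interpolation=cv2.INTER_CUBIC)
cv2.imwrite("pics/v2.png",a)
E
```

```text
t 16.45 pos [ 588.2 -102.5  139.4] ydir 83.87 tilt [-0.  0. -1.] open 35.1 grip 60.2 F [-0.4  0.4 -0.2] q [ 0.1   0.63  0.06  1.69 -0.05  0.82  1.64]
shift [-2.8  1.8 69.4]
turn -0.13
```

View pics/v2.png

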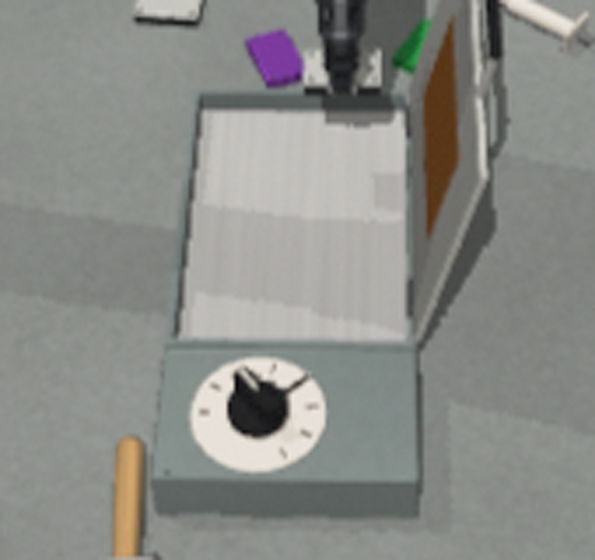

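```bash
python3 - <<'E'
from h import *
O=np.array([547,-156.7]);e1=np.array([np.cos(np.radians(6)),-np.sin(np.radians(6))]);e2=np.array([-e1[1],e1[0]])
c=cam("side");t=cam("top")
for x,y,z in((-85,125,30),(85,125,30),(-91,131,50),(-91,-131,50)):
  p=np.r_[O+x*e1+y*e2,z];print((x,y,z),((proj(c,p)-230)*3.5).round(),((proj(t,p)-[230,150])*2.6).round())
for x,y,z in((-85,-125,30),(85,-125,30)):
  p=np.r_[O+x*e1+y*e2,z];print((x,y,z),((proj(t,p)-[230,150])*2.6).round())
E
python3 -m crank '[[[-2.5,1.5,20],0,25],[[0,0,20],0,25],[[0,0,20],0,25],[[0,0,0],0,25]]' >/dev/null
python3 go.py 591.1 -101 36 84
```

```text
(-85, 125, 30) [198. 110.] [301. 376.]
(85, 125, 30) [403. 110.] [345. 191.]
(-91, 131, 50) [190.  88.] [293. 379.]
(-91, -131, 50) [164. 345.] [596. 453.]
(-85, -125, 30) [585. 446.]
(85, -125, 30) [621. 257.]
t 16.95 pos [589.2 -97.6  76.6] ydir 84.2 tilt [-0.006  0.002 -1.   ] open 35.0 grip 60.2 F [-0.3  1.  -0.8] q [ 0.1   0.72  0.05  1.74 -0.05  0.7   1.64]
shift [-2.5 -3.2 40.6]
turn 0.2
```

```bash
python3 -m crank '[[[0,-2,15],0,25],[[0,0,10],0,25],[[0,0,8],0,25],[[0,0,4],0,25],[[0,0,2],0,25]]' 
python3 -m crank '[[[0,0,0],0,25],[[0,0,0],0,25]]'
```

```text
time_s: 17.45
tool_pos: [591.0, -102.2, 40.2]
tool_rot: [-0.0, 0.052, 0.999, 0.0]
contact_force: [-0.2, -0.1, -0.9]
opening: 34.9
grasp_force: 60.2
time_s: 17.65
tool_pos: [591.2, -102.5, 40.7]
tool_rot: [0.0, 0.052, 0.999, -0.0]
contact_force: [-0.3, 0.6, -0.6]
opening: 34.9
grasp_force: 60.2
```

```bash
python3 -m crank '[[[0,0,2],0,25],[[0,0,1.5],0,25],[[0,0,1],0,25],[[0,0,0],0,25]]'
python3 -m crank '[[[0,0,1],0,25],[[0,0,0],0,25]]'
```

```text
time_s: 18.05
tool_pos: [590.7, -102.5, 35.6]
tool_rot: [-0.0, 0.052, 0.999, -0.0]
contact_force: [0.1, 0.6, -0.3]
opening: 34.5
grasp_force: 60.2
time_s: 18.25
tool_pos: [590.9, -102.5, 35.4]
tool_rot: [0.0, 0.052, 0.999, -0.0]
contact_force: [-2.3, -0.4, 4.3]
opening: 35.0
grasp_force: 60.7
```

```bash
python3 -m crank '[[[0,0,0],0,52],[[0,0,0],0,52],[[0,0,0],0,52],[[0,0,-10],0,52],[[0,0,-30],0,52]]' >/dev/null
python3 -m crank '[[[0,0,-35],0,60],[[0,0,-20],0,60],[[23,31,0],0,60],[[23,31,0],0,60],[[23,31,0],0,60]]' >/dev/null
python3 -m crank '[[[23,31,0],0,60],[[23,31,0],0,60],[[23,31,0],0,60],[[24,36,0],0,60],[[0,0,0],5.5,60]]' >/dev/null
python3 -m crank '[[[0,0,0],0,60],[[0,0,0],0,60]]' >/dev/null
python3 br.py
python3 go.py 452.5 136.2 4.7 78.5
python3 - <<'E'
from h import *
c=cam("wrist");im=cams.capture("wrist");cv2.imwrite("pics/w3.png",im);print(proj(c,(452.5,136.2,13)))
m=(im.min(2)>210).astype(np.uint8);k,l,st,ce=cv2.connectedComponentsWithStats(m)
print([(ce[i].round(),st[i,4]) for i in range(1,k) if st[i,4]>1500])
E
```

```text
px [252. 199.] bench [673.6 225.8] size [39. 62.] grasp ydir 119.3
px [199. 302.] bench [416.3 302.9] size [36. 58.] grasp ydir 144.0
px [529. 350.] bench [ 409.5 -445.2] size [37. 40.] grasp ydir 87.8
t 20.0 pos [453.7 134.2 130.2] ydir 78.48 tilt [ 0.001 -0.001 -1.   ] open 60.0 grip 0.0 F [-0.1  0.2 -0.8] q [-0.41  0.49  0.11  2.04 -0.09  0.61  1.13]
shift [  1.8   1.8 125.5]
turn -0.02
[316.42580332 228.96022313]
[(array([564., 119.]), np.int32(5363)), (array([318., 224.]), np.int32(4372)), (array([ 32., 355.]), np.int32(3610))]
```

```bash
python3 -m crank '[[[2.5,2,35],0,60],[[0,0,35],0,60],[[0,0,25],0,60],[[0,0,15],0,60],[[0,0,8],0,60]]' >/dev/null
python3 -m crank '[[[0,0,5],0,60],[[0,0,2],0,60],[[0,0,0],0,60],[[0,0,0],0,60]]'
```

```text
time_s: 20.95
tool_pos: [451.5, 137.8, 5.5]
tool_rot: [0.001, 0.1, 0.995, 0.0]
contact_force: [0.1, 0.1, -0.0]
opening: 60.3
grasp_force: 0.0
```

```bash
python3 -m crank '[[[0,0,0],0,25],[[0,0,0],0,25],[[0,0,0],0,25],[[0,0,0],0,25],[[0,0,0],0,25]]'
python3 -m crank '[[[0,0,-5],0,25],[[0,0,-20],0,25],[[0,0,-35],0,25],[[0,0,-35],0,25],[[0,0,-30],-5.5,25]]'
python3 -m crank '[[[-15,-31,0],0,25],[[-15,-31,0],0,25],[[-15,-31,0],0,25],[[-15,-31,0],0,25],[[-15,-31,0],0,25]]' >/dev/null
python3 -m crank '[[[-15,-31,0],0,25],[[-15,-31,0],0,25],[[-15,-31,0],0,25],[[-15,-31,0],0,25],[[-15,-31,0],0,25]]' >/dev/null
python3 -m crank '[[[-13,-31,0],0,25],[[0,0,20],0,25],[[0,0,20],0,25],[[0,0,0],0,25],[[0,0,0],0,25]]' 
python3 go.py 578.5 -220.3 35.5 84
```

```text
time_s: 21.45
tool_pos: [451.2, 137.8, 5.7]
tool_rot: [0.001, 0.1, 0.995, 0.0]
contact_force: [-0.4, -0.8, 5.7]
opening: 34.9
grasp_force: 59.6
time_s: 21.95
tool_pos: [450.8, 137.8, 131.6]
tool_rot: [0.0, 0.051, 0.999, -0.0]
contact_force: [0.6, 2.0, -1.0]
opening: 35.0
grasp_force: 60.1
time_s: 23.45
tool_pos: [577.2, -218.1, 89.9]
tool_rot: [-0.0, 0.052, 0.999, 0.0]
contact_force: [-0.3, -0.3, 0.7]
opening: 34.8
grasp_force: 60.1
t 23.45 pos [ 577.2 -218.1   89.9] ydir 84.03 tilt [-0.001  0.    -1.   ] open 34.8 grip 60.1 F [-0.3 -0.3  0.7] q [ 0.3   0.72  0.04  1.67 -0.04  0.75  1.83]
shift [-1.6 -2.  54.4]
turn 0.03
```

```bash
python3 -m crank '[[[-1.5,-2,20],0,25],[[0,0,15],0,25],[[0,0,10],0,25],[[0,0,5],0,25],[[0,0,3],0,25]]' >/dev/null
python3 -m crank '[[[0,0,0],0,25],[[0,0,0.5],0,25],[[0,0,0],0,25]]'
python3 -m crank '[[[0,0,1],0,25],[[0,0,0],0,25]]'
```

```text
time_s: 24.25
tool_pos: [579.0, -220.8, 36.8]
tool_rot: [0.0, 0.052, 0.999, -0.0]
contact_force: [-0.2, 0.3, 0.2]
opening: 34.8
grasp_force: 60.1
time_s: 24.45
tool_pos: [579.1, -220.8, 35.8]
tool_rot: [0.0, 0.052, 0.999, -0.0]
contact_force: [0.2, -0.0, 1.7]
opening: 35.2
grasp_force: 60.2
```

```bash
python3 -m crank '[[[0,0,0],0,52],[[0,0,0],0,52],[[0,0,0],0,52],[[0,0,-10],0,52],[[0,0,-30],0,52]]' >/dev/null
python3 -m crank '[[[5,0,-35],0,60],[[5,0,-20],0,60],[[5,38,0],0,60],[[0,38,0],0,60],[[0,38,0],0,60]]' >/dev/null
python3 -m crank '[[[0,38,0],0,60],[[0,38,0],0,60],[[0,38,0],0,60],[[0,38,0],0,60],[[-12,38,0],0,60]]' >/dev/null
python3 -m crank '[[[-12,38,0],0,60],[[-12,38,0],0,60],[[-12,38,0],-8,60],[[-14,36,0],-8,60],[[0,0,0],-8,60]]' >/dev/null
python3 -m crank '[[[0,0,0],-8,60],[[0,0,0],-3.7,60],[[0,0,0],0,60],[[0,0,0],0,60]]' >/dev/null
python3 br.py
python3 go.py 673 225.8 5 119.7
python3 - <<'E'
from h import *
c=cam("wrist");im=cams.capture("wrist");cv2.imwrite("pics/w4.png",im);print(proj(c,(673,225.8,13)))
m=(im.min(2)>210).astype(np.uint8);k,l,st,ce=cv2.connectedComponentsWithStats(m)
for i in range(1,k):
  if st[i,4]>1500: print(ce[i].round(),st[i,4],cv2.minAreaRect(np.argwhere(l==i)[:,::-1].astype(np.float32)))
E
```

```text
px [151. 266.] bench [481.4 428. ] size [41. 44.] grasp ydir 101.3
t 26.9 pos [667.9 228.1 130.7] ydir 119.63 tilt [ 0.  0. -1.] open 60.5 grip 0.0 F [ 0.4  0.1 -0.2] q [-0.32  0.8  -0.08  1.35  0.07  1.    1.68]
shift [ -3.3  -4.5 125.7]
turn -0.07
[306.01199145 234.24312241]
[309. 229.] 4283 ((310.0, 229.0), (82.0, 54.0), 90.0)
[ 45. 267.] 1879 ((44.04587173461914, 266.98626708984375), (22.796266555786133, 94.15433502197266), 73.3007583618164)
```

```bash
python3 -m crank '[[[-1,-3,35],0,60],[[0,0,35],0,60],[[0,0,25],0,60],[[0,0,15],0,60],[[0,0,8],0,60]]' >/dev/null
python3 -m crank '[[[0,0,5],0,60],[[0,0,3],0,60],[[0,0,0],0,60],[[0,0,0],0,60]]'
python3 -m crank '[[[0,0,0],0,25],[[0,0,0],0,25],[[0,0,0],0,25],[[0,0,0],0,25],[[0,0,0],0,25]]'
python3 -m crank '[[[0,0,-5],0,25],[[0,0,-20],0,25],[[0,0,-35],0,25],[[0,0,-35],0,25],[[0,0,-30],8.5,25]]'
python3 -m crank '[[[0,0,0],8.5,25],[[0,0,0],8.5,25],[[0,0,0],8.5,25],[[0,0,0],1.7,25],[[0,0,0],0,25]]'
python3 go.py 515.5 -93 95 84
```

```text
time_s: 27.85
tool_pos: [671.0, 226.3, 5.4]
tool_rot: [0.001, -0.256, 0.967, 0.0]
contact_force: [-0.7, 0.4, -0.3]
opening: 60.0
grasp_force: 0.0
time_s: 28.35
tool_pos: [671.0, 226.3, 5.4]
tool_rot: [0.001, -0.256, 0.967, 0.0]
contact_force: [-0.9, -0.7, 5.6]
opening: 34.8
grasp_force: 60.5
time_s: 28.85
tool_pos: [670.1, 225.6, 130.4]
tool_rot: [-0.0, -0.182, 0.983, 0.0]
contact_force: [-0.5, 0.5, -0.7]
opening: 34.7
grasp_force: 60.0
time_s: 29.35
tool_pos: [669.7, 226.1, 128.6]
tool_rot: [-0.001, 0.051, 0.999, -0.0]
contact_force: [-0.8, 0.3, -1.1]
opening: 35.2
grasp_force: 59.9
t 29.35 pos [669.7 226.1 128.6] ydir 84.15 tilt [-0.001 -0.001 -1.   ] open 35.2 grip 59.9 F [-0.8  0.3 -1.1] q [-0.4   0.8   0.09  1.35 -0.07  0.99  1.17]
shift [ 120.8 -333.1   34.1]
turn 0.15
```

```bash
python3 -m crank '[[[20,-30,0],0,25],[[20,-30,0],0,25],[[20,-30,0],0,25],[[20,-30,0],0,25],[[20,-30,0],0,25]]' >/dev/null
python3 -m crank '[[[20,-30,0],0,25],[[1,-40,0],0,25],[[0,-40,0],0,25],[[0,-40,0],0,25],[[0,-33,0],0,25]]' >/dev/null
python3 -m crank '[[[0,0,20],0,25],[[0,0,15],0,25],[[0,0,0],0,25],[[0,0,0],0,25]]' 
python3 go.py 515.5 -93 36 84
```

```text
time_s: 30.75
tool_pos: [515.3, -92.4, 94.4]
tool_rot: [-0.0, 0.051, 0.999, 0.0]
contact_force: [0.2, -0.4, -0.2]
opening: 34.7
grasp_force: 60.0
t 30.75 pos [515.3 -92.4  94.4] ydir 84.1 tilt [-0.  0. -1.] open 34.7 grip 60.0 F [ 0.2 -0.4 -0.2] q [ 0.1   0.61  0.05  1.94 -0.05  0.6   1.65]
shift [-0.3 -0.6 58.4]
turn 0.1
```

```bash
python3 -m crank '[[[0,0,20],0,25],[[0,0,15],0,25],[[0,0,12],0,25],[[0,0,6],0,25],[[0,0,3],0,25]]' >/dev/null
python3 -m crank '[[[0,0,1],0,25],[[0,0,0],0,25],[[0,0,0],0,25]]'
python3 -m crank '[[[0,0,1],0,25],[[0,0,0],0,25]]'
```

```text
time_s: 31.55
tool_pos: [515.5, -92.6, 37.8]
tool_rot: [0.001, 0.052, 0.999, -0.0]
contact_force: [0.0, 0.1, -0.4]
opening: 35.2
grasp_force: 60.0
time_s: 31.75
tool_pos: [515.2, -92.6, 36.4]
tool_rot: [0.0, 0.052, 0.999, -0.0]
contact_force: [-0.1, 0.8, -0.5]
opening: 34.9
grasp_force: 60.0
```

```bash
python3 -m crank '[[[0,0,0.8],0,25],[[0,0,0],0,25],[[0,0,0],0,52],[[0,0,0],0,52],[[0,0,0],0,52]]'
python3 -m crank '[[[0,0,-10],0,52],[[0,0,-30],0,60],[[0,0,-35],0,60],[[0,0,-20],0,60],[[14,38,0],0,60]]' >/dev/null
python3 -m crank '[[[14,38,0],0,60],[[14,38,0],0,60],[[14,38,0],0,60],[[14,38,0],0,60],[[14,38,0],0,60]]' >/dev/null
python3 -m crank '[[[14,38,0],0,60],[[14,38,0],0,60],[[14,38,0],0,60],[[14,41,0],0,60],[[0,0,0],-8.5,60]]' >/dev/null
python3 -m crank '[[[0,0,0],-8.5,60],[[0,0,0],-8.5,60],[[0,0,0],-8.5,60],[[0,0,0],-8.5,60],[[0,0,0],-8.5,60]]' >/dev/null
python3 -m crank '[[[0,0,0],-8.5,60],[[0,0,0],-0.5,60],[[0,0,0],0,60],[[0,0,0],0,60]]' >/dev/null
python3 br.py
python3 go.py 416.5 302.8 5 144
python3 - <<'E'
from h import *
c=cam("wrist");im=cams.capture("wrist");cv2.imwrite("pics/w5.png",im);print(proj(c,(416.5,302.8,13)))
m=(im.min(2)>210).astype(np.uint8);k,l,st,ce=cv2.connectedComponentsWithStats(m)
for i in range(1,k):
  if st[i,4]>1500: print(ce[i].round(),st[i,4],cv2.minAreaRect(np.argwhere(l==i)[:,::-1].astype(np.float32)))
E
```

```text
time_s: 32.25
tool_pos: [515.3, -92.6, 35.6]
tool_rot: [0.0, 0.052, 0.999, -0.0]
contact_force: [-0.5, -0.4, -0.1]
opening: 51.8
grasp_force: 0.0
px [200. 302.] bench [416.9 302.4] size [35. 54.] grasp ydir 144.0
t 34.7 pos [415.9 303.  130.7] ydir 143.92 tilt [ 0. -0. -1.] open 59.9 grip 0.0 F [-0.6 -0.3  0.6] q [-0.53  0.55 -0.21  1.93  0.17  0.69  1.67]
shift [ -0.2  -0.5 125.7]
turn -0.08
[311.69264755 228.6143822 ]
[315. 226.] 4291 ((315.0, 226.5), (81.0, 54.0), 90.0)
```

```bash
python3 -m crank '[[[1,1,35],0,60],[[0,0,35],0,60],[[0,0,25],0,60],[[0,0,15],0,60],[[0,0,8],0,60]]' >/dev/null
python3 -m crank '[[[0,0,5],0,60],[[0,0,3],0,60],[[0,0,0],0,60],[[0,0,0],0,60]]'
python3 -m crank '[[[0,0,0],0,25],[[0,0,0],0,25],[[0,0,0],0,25],[[0,0,0],0,25],[[0,0,0],0,25]]'
python3 -m crank '[[[0,0,-5],0,25],[[0,0,-20],0,25],[[0,0,-35],0,25],[[0,0,-35],0,25],[[0,0,-30],8.5,25]]'
python3 -m crank '[[[0,0,0],8.5,25],[[0,0,0],8.5,25],[[0,0,0],8.5,25],[[0,0,0],8.5,25],[[0,0,0],8.5,25]]' >/dev/null
python3 -m crank '[[[0,0,0],8.5,25],[[0,0,0],0.5,25],[[0,0,0],0,25],[[0,0,0],0,25]]'
python3 go.py 502.9 -212.4 95 84
```

```text
time_s: 35.65
tool_pos: [414.9, 303.1, 5.1]
tool_rot: [0.001, -0.454, 0.891, 0.0]
contact_force: [1.8, 0.6, -0.2]
opening: 60.0
grasp_force: 0.0
time_s: 36.15
tool_pos: [414.9, 303.0, 5.4]
tool_rot: [0.001, -0.454, 0.891, 0.0]
contact_force: [-0.2, -0.5, 5.9]
opening: 34.8
grasp_force: 59.9
time_s: 36.65
tool_pos: [414.5, 302.6, 131.2]
tool_rot: [0.0, -0.385, 0.923, 0.0]
contact_force: [-0.0, -0.3, -0.4]
opening: 34.9
grasp_force: 60.0
time_s: 37.55
tool_pos: [414.4, 302.7, 129.5]
tool_rot: [-0.0, 0.051, 0.999, -0.0]
contact_force: [0.6, 0.1, -0.9]
opening: 35.2
grasp_force: 60.0
t 37.55 pos [414.4 302.7 129.5] ydir 84.13 tilt [-0. -0. -1.] open 35.2 grip 60.0 F [ 0.6  0.1 -0.9] q [-0.74  0.54  0.09  1.94 -0.08  0.67  0.87]
shift [-140.7 -503.4   34.5]
turn 0.13
```

```bash
python3 -m crank '[[[-10,-36,0],0,25],[[-10,-36,0],0,25],[[-10,-36,0],0,25],[[-10,-36,0],0,25],[[-10,-36,0],0,25]]' >/dev/null
python3 -m crank '[[[-10,-36,0],0,25],[[-10,-36,0],0,25],[[-10,-36,0],0,25],[[-10,-36,0],0,25],[[-10,-36,0],0,25]]' >/dev/null
python3 -m crank '[[[-10,-36,0],0,25],[[-10,-36,0],0,25],[[-10,-36,0],0,25],[[-11,-35,0],0,25],[[0,0,0],0,25]]' >/dev/null
python3 -m crank '[[[0,0,20],0,25],[[0,0,15],0,25],[[0,0,0],0,25],[[0,0,0],0,25]]' 
python3 go.py 502.9 -212.4 36 84
```

```text
time_s: 39.45
tool_pos: [502.2, -211.8, 94.6]
tool_rot: [-0.0, 0.052, 0.999, 0.0]
contact_force: [-0.5, 0.9, -0.3]
opening: 34.8
grasp_force: 60.1
t 39.45 pos [ 502.2 -211.8   94.6] ydir 84.07 tilt [-0.  0. -1.] open 34.8 grip 60.1 F [-0.5  0.9 -0.3] q [ 0.34  0.63  0.04  1.88 -0.04  0.63  1.86]
shift [-0.8 -0.6 58.6]
turn 0.07
```

```bash
python3 -m crank '[[[0,0,20],0,25],[[0,0,15],0,25],[[0,0,12],0,25],[[0,0,6],0,25],[[0,0,3],0,25]]' >/dev/null
python3 -m crank '[[[0,0,1],0,25],[[0,0,1.5],0,25],[[0,0,0],0,25]]'
python3 -m crank '[[[0,0,0.5],0,25],[[0,0,0],0,25],[[0,0,0],0,52],[[0,0,0],0,52],[[0,0,0],0,52]]'
python3 -m crank '[[[0,0,-10],0,52],[[0,0,-30],0,52],[[0,0,-40],0,52],[[0,0,-40],0,52],[[0,0,-40],0,52]]' >/dev/null
python3 -m crank '[[[0,30,-40],0,52],[[0,30,-40],0,52],[[0,0,-40],0,52],[[0,0,0],0,52],[[0,0,0],0,52]]' >/dev/null
python3 go.py
python3 - <<'E'
from h import *
c=cam("wrist");im=cams.capture("wrist");cv2.imwrite("pics/w6.png",im)
np.save("w6.npy",np.array([*c],dtype=object),allow_pickle=True)
E
```

```text
time_s: 40.25
tool_pos: [502.0, -216.1, 42.9]
tool_rot: [0.002, 0.054, 0.999, -0.003]
contact_force: [-12.5, -1.9, 41.3]
opening: 35.0
grasp_force: 70.8
time_s: 40.75
tool_pos: [503.7, -215.4, 38.8]
tool_rot: [0.003, 0.053, 0.999, -0.002]
contact_force: [-3.0, -3.2, 14.1]
opening: 51.6
grasp_force: 6.8
t 41.75 pos [ 508.7 -152.3  317. ] ydir 84.05 tilt [ 0.003 -0.001 -1.   ] open 51.9 grip 0.0 F [-0.8  0.5 -0. ] q [ 0.22  0.35  0.05  1.63 -0.02  1.15  1.74]Traceback (most recent call last):
  File "<stdin>", line 3, in <module>
ValueError: could not broadcast input array from shape (3,3) into shape (3,)
```

View pics/w6.png

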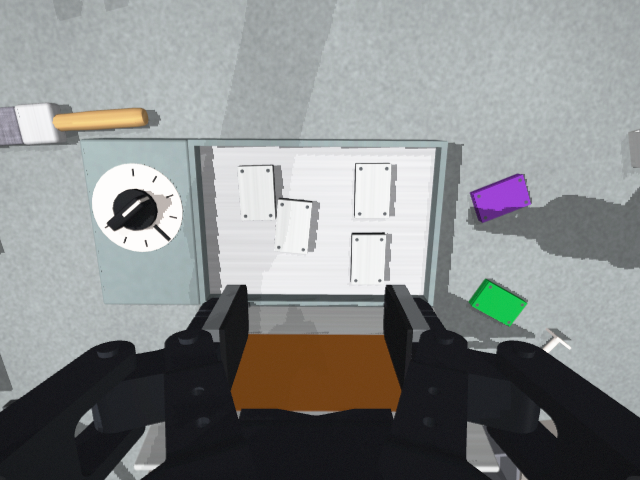

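The view shows all four bricks in the pan. One, at (294,225), has been shifted next to the last one at (257,192). I'll zoom in to check that they lie flat and don't overlap.

Run:
```python
import cv2
im=cv2.imread("pics/w6.png")[150:300,190:420]
a=cv2.resize(im,None,fx=3.4,fy=3.4,interpolation=cv2.INTER_CUBIC)
cv2.imwrite("pics/v3.png",cv2.convertScaleAbs(a,alpha=1.6,beta=-160))
```

```text
(no output)
```

View pics/v3.png

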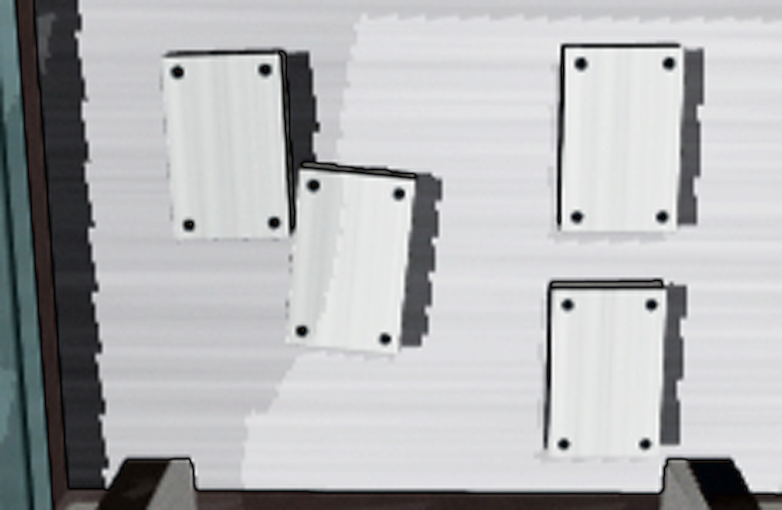

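```bash
cat > holes.py <<'E'
import sys
from h import *
from scipy.spatial.transform import Rotation
O=np.array([547,-156.7]);a=np.radians(-6);e1=np.array([np.cos(a),np.sin(a)]);e2=np.array([-e1[1],e1[0]])
def snap(n):
    c=cam("wrist");im=cams.capture("wrist");cv2.imwrite(f"pics/h{n}.png",im)
    g=255-cv2.resize(im.min(2),None,fx=3,fy=3,interpolation=cv2.INTER_CUBIC)
    p=cv2.SimpleBlobDetector_Params();p.filterByColor=True;p.blobColor=255;p.minArea=60;p.maxArea=900;p.filterByCircularity=True;p.minCircularity=.6;p.filterByInertia=False;p.filterByConvexity=False
    k=[(np.array(q.pt)+.5)/3-.5 for q in cv2.SimpleBlobDetector_create(p).detect(g)]
    np.savez(f"h{n}.npz",K=c[0],M=c[1],e=c[2],k=np.array(k));print(len(k))
if sys.argv[1]!="x": snap(sys.argv[1])
else:
    A,B=np.load("h1.npz"),np.load("h2.npz");ca=(A["K"],A["M"],A["e"]);cb=(B["K"],B["M"],B["e"]);out=[]
    for u in A["k"]:
        w=atz(ca,u,43)[:2]-O
        if abs(w@e1)>80 or abs(w@e2)>120: continue
        q=proj(cb,atz(ca,u,43));d=np.linalg.norm(B["k"]-q,axis=1);j=d.argmin()
        if d[j]<14: x=tri([(ca,u),(cb,B["k"][j])]);out.append([*( (x[:2]-O)@np.c_[e1,e2]),x[2]])
    for o in sorted(out,key=lambda o:(o[1])): print(np.round(o,1))
E
python3 -m crank '[[[15,-20,-0],0,52],[[15,-20,40],0,52],[[0,-20,40],0,52],[[0,0,37],0,52],[[0,0,0],0,52]]' >/dev/null
python3 -m crank '[[[0,0,0],0,52],[[0,0,0],0,52]]' >/dev/null
python3 holes.py 1
python3 -m crank '[[[0,25,0],0,52],[[0,25,0],0,52],[[0,25,0],0,52],[[0,25,0],0,52],[[0,0,0],0,52]]' >/dev/null
python3 -m crank '[[[0,0,0],0,52],[[0,0,0],0,52]]' >/dev/null
python3 holes.py 2; python3 holes.py x; python3 go.py 688 -171.5 330 -6
```

```text
14
15
[-61.8 -75.4  43.6]
[-13.8 -74.   43.7]
[-62.5 -48.5  43.3]
[-14.5 -47.   43.6]
[-26.6 -34.4  43.6]
[ 23.9 -12.3  43.6]
[-23.9  -7.6  43.6]
[12.3 46.5 43.6]
[-64.6  48.4  43.6]
[-16.4  48.7  43.2]
[12.1 73.5 43.6]
[-64.7  75.3  44. ]
[-16.8  75.5  43.8]
t 43.3 pos [ 483.  -111.1  199.1] ydir 83.88 tilt [ 0.001 -0.001 -1.   ] open 52.2 grip 0.0 F [-0.3 -0.6 -0.4] q [ 0.14  0.42  0.05  1.91 -0.03  0.82  1.68]
shift [-210.5  -38.3 -130.6]
turn 89.88
```

```bash
python3 -m crank '[[[0,0,-40],0,40],[[0,0,-40],8.6,40],[[0,0,-40],8.6,40],[[0,0,-15],8.6,40],[[0,0,0],8.6,40]]' >/dev/null
python3 -m crank '[[[0,0,0],8.6,40],[[0,0,0],8.6,40],[[0,0,0],8.6,40],[[0,0,0],8.6,40],[[0,0,0],8.6,40]]' >/dev/null
python3 -m crank '[[[0,0,0],8.6,40],[[0,0,0],4,40],[[-20,30,0],0,40],[[-20,30,0],0,40],[[0,30,0],0,40]]' >/dev/null
python3 -m crank '[[[0,30,0],0,40],[[0,30,0],0,40],[[0,30,0],0,40],[[0,28,0],0,40],[[0,0,0],0,40]]' >/dev/null
python3 -m crank '[[[0,0,0],0,40],[[0,0,0],0,40]]' >/dev/null
python3 go.py 685.7 -173.3 252.5 -6
python3 - <<'E'
from h import *
c=cam("wrist");im=cams.capture("wrist");cv2.imwrite("pics/w7.png",im)
e2=np.array([.1045,.9945,0]);b=np.array([685.7,-173.3,271])
for s in(-55,0,55):print(proj(c,b+s*e2))
E
```

```text
t 45.5 pos [ 684.6 -172.   333.9] ydir -6.03 tilt [-0.    -0.001 -1.   ] open 40.0 grip 0.0 F [ 0.3 -0.  -1.2] q [ 0.05  0.68  0.37  1.06 -0.23  1.45  0.27]
shift [-1.1  1.2 81.4]
turn -0.03
[320.26382827 347.43529628]
[320.62469202 257.77394363]
[321.03684753 155.36848146]
```

View pics/w7.png

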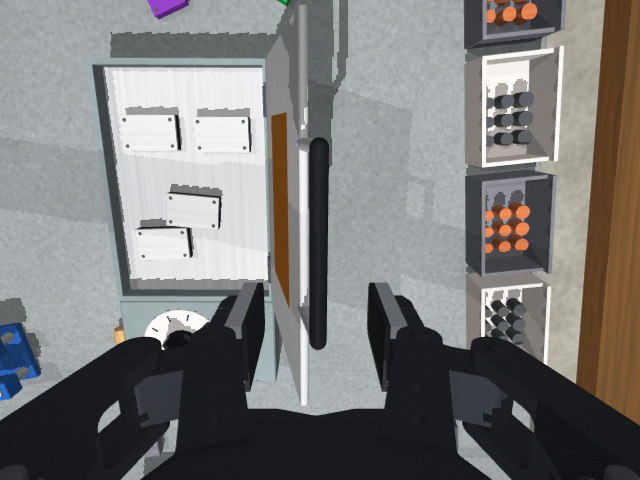

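```bash
python3 -m crank '[[[-1,0,25],0,40],[[0,0,25],0,40],[[0,0,20],0,40],[[0,0,10],0,40],[[0,0,0],0,40]]' >/dev/null
python3 -m crank '[[[0,0,0],0,40],[[0,0,0],0,5],[[0,0,0],0,5],[[0,0,0],0,5],[[0,0,0],0,5]]' >/dev/null
python3 -m crank '[[[0,0,0],0,5],[[0,0,0],0,5],[[0,0,0],0,5]]'
python3 - <<'E'
import numpy as np
a=np.linspace(1.79,0.0,26);p=np.c_[-222*np.cos(a),222*np.sin(a)]
print((np.diff(p,axis=0)*[1,-1]).round(1).tolist())
E
```

```text
time_s: 46.85
tool_pos: [686.1, -172.2, 254.9]
tool_rot: [0.001, 0.743, 0.67, 0.001]
contact_force: [-0.6, 0.6, 5.4]
opening: 7.8
grasp_force: 58.7
[[-15.6, -2.9], [-15.8, -1.8], [-15.9, -0.6], [-15.9, 0.5], [-15.8, 1.6], [-15.7, 2.8], [-15.4, 3.9], [-15.1, 5.0], [-14.7, 6.0], [-14.2, 7.1], [-13.7, 8.1], [-13.1, 9.0], [-12.4, 9.9], [-11.7, 10.8], [-10.9, 11.6], [-10.0, 12.4], [-9.1, 13.0], [-8.1, 13.7], [-7.1, 14.2], [-6.1, 14.7], [-5.0, 15.1], [-3.9, 15.4], [-2.8, 15.6], [-1.7, 15.8], [-0.6, 15.9]]
```

```bash
python3 -m crank '[[[0,-15.6,-2.9],0,5],[[0,-15.8,-1.8],0,5],[[0,-15.9,-0.6],0,5],[[0,-15.9,0.5],0,5],[[0,-15.8,1.6],0,5]]'
python3 -m crank '[[[0,-15.7,2.8],0,5],[[0,-15.4,3.9],0,5],[[0,-15.1,5],0,5],[[0,-14.7,6],0,5],[[0,-14.2,7.1],0,5]]' >/dev/null
python3 -m crank '[[[0,-13.7,8.1],0,5],[[0,-13.1,9],0,5],[[0,-12.4,9.9],0,5],[[0,-11.7,10.8],0,5],[[0,-10.9,11.6],0,5]]'
python3 -m crank '[[[0,-10,12.4],0,5],[[0,-9.1,13],0,5],[[0,-8.1,13.7],0,5],[[0,-7.1,14.2],0,5],[[0,0,0],0,5]]'
python3 go.py
```

```text
time_s: 47.35
tool_pos: [609.7, -163.8, 259.2]
tool_rot: [0.004, 0.743, 0.67, 0.003]
contact_force: [3.3, -0.0, 6.2]
opening: 7.7
grasp_force: 60.9
time_s: 48.35
tool_pos: [471.5, -148.7, 182.8]
tool_rot: [0.001, 0.743, 0.67, 0.001]
contact_force: [2.0, 1.5, 1.3]
opening: 7.7
grasp_force: 65.5
time_s: 48.85
tool_pos: [436.1, -144.8, 127.9]
tool_rot: [-0.001, 0.743, 0.67, -0.0]
contact_force: [2.2, 1.5, -5.4]
opening: 7.5
grasp_force: 65.6
t 48.85 pos [ 436.1 -144.8  127.9] ydir -5.91 tilt [-0.002  0.001 -1.   ] open 7.5 grip 65.6 F [ 2.2  1.5 -5.4] q [ 0.05  0.5   0.32  2.08 -0.27  0.6   0.45]
```

```bash
python3 -m crank '[[[0,-6.1,14.7],0,5],[[0,-5,15.1],0,5],[[0,-3.9,15.4],0,5],[[0,-2.8,15.6],0,5],[[0,-1,8],0,5]]'
python3 -m crank '[[[0,-0.5,7],0,5],[[0,-0.3,5],0,5],[[0,0,4],0,5],[[0,0,3],0,5],[[0,0,0],0,5]]'
python3 go.py
```

```text
time_s: 49.35
tool_pos: [417.5, -142.8, 59.8]
tool_rot: [-0.002, 0.742, 0.67, -0.0]
contact_force: [0.4, 3.7, 2.3]
opening: 7.7
grasp_force: 68.3
time_s: 49.85
tool_pos: [416.2, -142.7, 41.0]
tool_rot: [-0.002, 0.742, 0.67, -0.0]
contact_force: [-0.9, 4.8, -2.5]
opening: 7.7
grasp_force: 68.0
t 49.85 pos [ 416.2 -142.7   41. ] ydir -5.88 tilt [-0.003  0.002 -1.   ] open 7.7 grip 68.0 F [-0.9  4.8 -2.5] q [ 0.15  0.64  0.19  2.2  -0.36  0.34  0.54]
```

```bash
python3 -m crank '[[[0,0,2],0,5],[[0,0,2],0,5],[[0,0,0],0,5]]'
python3 -m crank '[[[0,0,1.5],0,5],[[0,0,1.5],0,5],[[0,0,0],0,5]]'
```

```text
time_s: 50.15
tool_pos: [416.0, -142.7, 37.1]
tool_rot: [-0.002, 0.743, 0.67, -0.0]
contact_force: [-1.1, 5.6, -0.9]
opening: 7.8
grasp_force: 69.0
time_s: 50.45
tool_pos: [415.9, -142.8, 34.1]
tool_rot: [-0.002, 0.743, 0.67, -0.0]
contact_force: [-1.6, 4.7, -0.6]
opening: 7.5
grasp_force: 69.1
```

```bash
python3 -m crank '[[[0,0,1.5],0,5],[[0,0,1],0,5],[[0,0,0],0,5]]'
python3 -m crank '[[[0,0,1.5],0,5],[[0,0,1],0,5],[[0,0,0],0,5]]'
```

```text
time_s: 50.75
tool_pos: [416.0, -142.7, 33.0]
tool_rot: [-0.002, 0.743, 0.67, 0.0]
contact_force: [-3.5, 6.2, 13.7]
opening: 7.6
grasp_force: 70.6
time_s: 51.05
tool_pos: [416.0, -142.7, 32.6]
tool_rot: [-0.001, 0.743, 0.67, 0.001]
contact_force: [-7.1, 6.8, 36.3]
opening: 7.9
grasp_force: 73.0
```

```bash
python3 -m crank '[[[0,0,0],0,20],[[0,0,0],0,32],[[0,0,0],0,32],[[0,0,-3],0,32],[[0,0,-20],0,32]]'
python3 -m crank '[[[0,0,-30],0,32],[[0,0,-30],0,32],[[0,0,-30],0,32],[[-27,16,0],0,40],[[-27,16,0],0,40]]' >/dev/null
python3 -m crank '[[[-27,16,0],0,40],[[-27,16,0],0,40],[[-27,16,0],0,40],[[-27,16,0],0,40],[[-27,15,0],0,40]]' >/dev/null
python3 -m crank '[[[0,0,0],-8,40],[[0,0,0],-8,40],[[0,0,0],-8,40],[[0,0,0],-7,40],[[0,0,0],-7,40]]' >/dev/null
python3 -m crank '[[[0,0,0],0,40],[[0,0,0],0,40]]' >/dev/null
python3 go.py 507 -342 62 32
python3 - <<'E'
from h import *
c=cam("wrist");im=cams.capture("wrist");cv2.imwrite("pics/w8.png",im);cv2.imwrite("pics/top8.png",cams.capture("top"));cv2.imwrite("pics/side8.png",cams.capture("side"))
for p in((507,-342,81),(507-11,-342+18,81),(544.7,-314.4,50)):print(proj(c,p))
E
```

```text
time_s: 51.55
tool_pos: [416.0, -144.1, 51.2]
tool_rot: [-0.002, 0.743, 0.669, -0.001]
contact_force: [0.2, -0.4, 0.6]
opening: 31.8
grasp_force: 0.0
t 53.25 pos [ 507.6 -343.7  142.1] ydir 31.89 tilt [-0.001  0.    -1.   ] open 40.4 grip 0.0 F [-0.9  0.  -0.1] q [ 0.48  0.65  0.13  1.64 -0.11  0.85  1.21]
shift [ 1.7  0.4 80.1]
turn -0.11
[317.11344646 255.00401872]
[317.52275469 216.8782305 ]
[392.79695897 234.04890456]
```

View pics/w8.png

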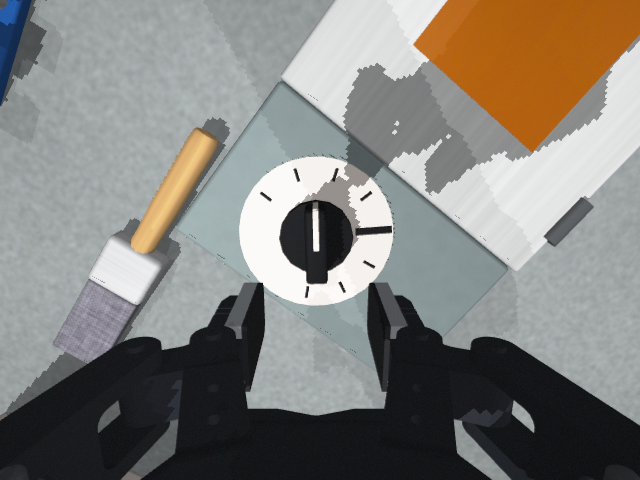

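Run:
```python
from h import *
def fit(im,x0,x1,y0,y1,th):
    m=np.zeros(im.shape[:2],np.uint8);g=im.min(2);m[y0:y1,x0:x1]=(g[y0:y1,x0:x1]>th)
    cs,_=cv2.findContours(m,cv2.RETR_EXTERNAL,cv2.CHAIN_APPROX_NONE);h=cv2.convexHull(max(cs,key=cv2.contourArea));return cv2.fitEllipse(h)
a=fit(cv2.imread("pics/top0.png"),465,516,270,330,160);b=fit(cv2.imread("pics/side0.png"),280,328,325,370,160);w=fit(cv2.imread("pics/w8.png"),225,405,145,315,165)
print(a,b,w)
T,S,W=cam("top"),cam("side"),cam("wrist")
x=tri([(T,a[0]),(S,b[0])]);print("top+side",x, "in wrist",proj(W,x))
print("wrist@50",atz(W,w[0],50),"top@50",atz(T,a[0],50),"side@50",atz(S,b[0],50))
for v in(203,283): print(v,[atz(W,(316.5,v),z)[:2].round(1) for z in(59,81)])
```

```text
((490.0116271972656, 299.1415100097656), (41.37403869628906, 43.99776840209961), 135.23147583007812) ((303.28216552734375, 347.996826171875), (32.564414978027344, 38.549800872802734), 82.75497436523438) ((315.6127014160156, 230.37652587890625), (149.9376678466797, 154.6593017578125), 93.48251342773438)
top+side [ 506.60527683 -341.03371967   48.77115081] in wrist [316.54849862 237.34100196]
wrist@50 [ 503.58347073 -337.30076676   50.        ] top@50 [ 507.03118001 -340.61369268   50.        ] side@50 [ 506.02297886 -342.00478943   50.        ]
203 [array([ 494.1, -321.2]), array([ 491.9, -317.8])]
283 [array([ 520.4, -363.2]), array([ 515.7, -355.7])]
```

```bash
python3 -m crank '[[[4,0,25],0,40],[[0,0,25],0,40],[[0,0,15],0,40],[[0,0,8],0,40],[[0,0,5],0,40]]' >/dev/null
python3 -m crank '[[[0,0,2],0,40],[[0,0,0],0,40],[[0,0,0],0,5],[[0,0,0],0,5],[[0,0,0],0,5]]'
python3 -m crank '[[[0,0,0],0,5],[[0,0,0],0,5],[[0,0,0],0,5],[[0,0,0],0,5]]'
```

```text
time_s: 54.4
tool_pos: [505.8, -340.5, 63.3]
tool_rot: [0.0, 0.484, 0.875, -0.0]
contact_force: [-0.3, 0.4, 4.1]
opening: 10.9
grasp_force: 61.1
time_s: 54.8
tool_pos: [505.9, -340.5, 63.4]
tool_rot: [0.0, 0.484, 0.875, -0.0]
contact_force: [-1.6, -0.2, 6.2]
opening: 10.2
grasp_force: 61.3
```

```bash
python3 -m crank '[[[0,0,0],5,5],[[0,0,0],5,5],[[0,0,0],5,5],[[0,0,0],5,5],[[0,0,0],5,5]]'
python3 -m crank '[[[0,0,0],6,5],[[0,0,0],6,5],[[0,0,0],6,5],[[0,0,0],6,5],[[0,0,0],6,5]]'
python3 -m crank '[[[0,0,0],6,5],[[0,0,0],6,5],[[0,0,0],6,5],[[0,0,0],6,5],[[0,0,0],6.5,5]]'
python3 -m crank '[[[0,0,0],0,5],[[0,0,0],0,5]]'
python3 go.py 505 -340 63 -53.5
```

```text
time_s: 55.3
tool_pos: [505.9, -340.5, 63.3]
tool_rot: [0.001, 0.664, 0.748, -0.0]
contact_force: [-1.7, 0.7, 4.9]
opening: 10.6
grasp_force: 61.3
time_s: 55.8
tool_pos: [506.0, -340.6, 63.3]
tool_rot: [0.001, 0.835, 0.551, 0.0]
contact_force: [-0.3, 1.3, 5.1]
opening: 10.3
grasp_force: 61.3
time_s: 56.3
tool_pos: [506.1, -340.6, 63.3]
tool_rot: [0.001, 0.95, 0.312, 0.0]
contact_force: [-1.4, 0.9, 5.5]
opening: 10.4
grasp_force: 61.3
time_s: 56.5
tool_pos: [506.1, -340.6, 63.3]
tool_rot: [0.001, 0.95, 0.314, 0.0]
contact_force: [-1.0, 1.4, 5.2]
opening: 10.4
grasp_force: 61.4
t 56.5 pos [ 506.1 -340.6   63.3] ydir -53.45 tilt [ 0.001 -0.001 -1.   ] open 10.4 grip 61.4 F [-1.   1.4  5.2] q [ 0.25  0.81  0.53  1.72 -0.56  0.76  0.12]
shift [-0.5 -1.1  0.3]
turn 0.05
```

Release, rise, and check the dial and hood with the last picture.

```bash
python3 -m crank '[[[0,0,0],0,20],[[0,0,0],0,40],[[0,0,0],0,40],[[0,0,-10],0,40],[[0,0,-25],0,40]]' >/dev/null
python3 -m crank '[[[0,0,-35],0,40],[[0,0,-35],0,40],[[0,0,-35],0,40],[[0,0,0],0,40],[[0,0,0],0,40]]'
python3 - <<'E'
from h import *
W=cam("wrist");im=cams.capture("wrist");s=cams.capture("side")
for p in((506,-340,50),(544.7,-314.4,50)):print(proj(W,p))
a=np.hstack([im[100:380,130:530],cv2.resize(s[235:385,240:390],(280,280),interpolation=cv2.INTER_CUBIC)]);cv2.imwrite("pics/w9.png",a);cv2.imwrite("pics/w9full.png",im)
S=cam("side");O=np.array([547,-156.7]);e1=np.array([.9945,-.1045])
for z in(54,60,65): print(z,((proj(S,np.r_[O-131*e1,z])-[240,235])*280/150+[400,0]).round(1))
E
```

```text
time_s: 57.5
tool_pos: [506.1, -340.3, 203.7]
tool_rot: [0.001, 0.95, 0.314, 0.001]
contact_force: [-0.8, 0.4, -0.2]
opening: 40.0
grasp_force: 0.0
[317.42739621 217.06088139]
[320.95996824 155.48642192]
54 [448.4  99.4]
60 [448.   96.7]
65 [447.7  94.4]
```

View pics/w9.png

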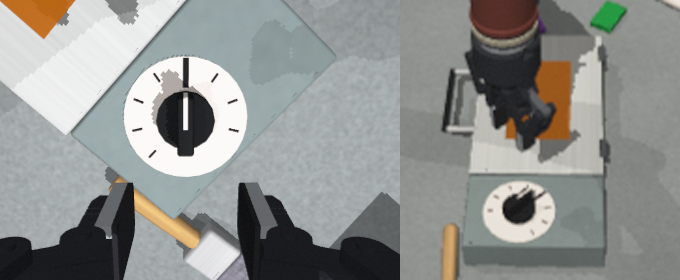

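The pointer line at (185,105) lines up with the long mark at (185,72), and the hood lies shut on the rim. Handing in.

```bash
python3 -c "
from bench import robot;print(robot.job_done())"
```

```text
the job is handed in; nothing more can be done
None
```

The job is handed in, with no verdict returned: all four bricks measured flat on the plate, the hood is shut, and the dial points at the long mark; one brick was shifted in the pan before the last was placed, and no bystander was touched.

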